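# Load the swab incubator

### The job

Load the swab incubator: push every swab from the rack all the way down into a vial of its own, until its handle sits on the mouth of the vial, and stand the squat control vial upright on the floor of the round socket beside them. Then push the lid fully shut, and only when it is shut turn the hours dial to 24. Leave the other things on the cart where they are.

Things in the scene. Friction and masses are not known exactly. Their poses are not given: they have to be found in the camera images.
- incubator: White bench incubator, fixed, 230 deep (its x) by 200 wide (its y), flat top deck 75 high. Origin at the centre of its underside; its x points from the control-panel front to the hinged rear. In the deck lies an aluminium block with four small glass vials and one large round socket. The clear lid over them is hinged at the rear; the dial stands on the front panel, clear of the lid.
- vial1 (a point): Centre of the open mouth of glass vial 1; z up. The four necks stand 10 above the deck (mouth 85 above the table), 17 across outside, bore 9, 45 apart along the incubator's x and 47 along its y. Rubber lips 18 below the mouth grip the swab: it does not drop in by itself, and pushing it down takes some 2 to 6 N. 65 deep.
- vial2 (a point): Centre of the open mouth of glass vial 2; z up. The four necks stand 10 above the deck (mouth 85 above the table), 17 across outside, bore 9, 45 apart along the incubator's x and 47 along its y. Rubber lips 18 below the mouth grip the swab: it does not drop in by itself, and pushing it down takes some 2 to 6 N. 65 deep.
- vial3 (a point): Centre of the open mouth of glass vial 3; z up. The four necks stand 10 above the deck (mouth 85 above the table), 17 across outside, bore 9, 45 apart along the incubator's x and 47 along its y. Rubber lips 18 below the mouth grip the swab: it does not drop in by itself, and pushing it down takes some 2 to 6 N. 65 deep.
- vial4 (a point): Centre of the open mouth of glass vial 4; z up. The four necks stand 10 above the deck (mouth 85 above the table), 17 across outside, bore 9, 45 apart along the incubator's x and 47 along its y. Rubber lips 18 below the mouth grip the swab: it does not drop in by itself, and pushing it down takes some 2 to 6 N. 65 deep.
- socket (a point): Centre of the floor of the large round socket in the incubator block; 34.5 across, 18 deep (floor 57 above the table, deck 75); its centre is 52 from the incubator's middle line towards its -y, beside the vials.
- lid (a joint): Lid angle in rad: 0 fully shut, growing as it swings up; starts open at 1.6 to 1.8. Clear hood, 136 from hinge to front, 180 wide, 55 high (roof 130 above the table when shut). Stiff hinge: it stays where it is left, 2 to 3 N at its free edge moves it. It clears the handles of swabs that are home by 10 and will not shut on one standing higher.
- lid_hinge (a point): Middle of the lid's hinge axis, at the rear of the deck, 75 above the table; the axis runs along the incubator's y (this point's y). Shut, the lid reaches from here 136 towards the incubator's -x, and it opens upwards and back.
- lid_top (a point): Point on the outer face of the lid's roof, 110 from the hinge along the roof and midway across; its z is the roof's outward normal (up when shut), its -x points to the lid's free edge 26 further on. Push here to shut it.
- dial (a joint): Hours dial in rad, 0 to pi, a click stop every pi/8 = 6 hours: 0 is 0 h, pi/2 is 24 h. Grows clockwise from above, springs to the nearest stop when let go, about 0.07 N m to turn. Starts between 0 and 12 h. Nine marks round it, long ones at 0 (incubator's +y side), 24 (+x side, towards the lid) and 48 (-y side); a white line on the bar's top shows the setting.
- dial_grip (a point): Point on the dial's upright axis, 112 above the table. The dial's grip is a black bar 42 long (this point's x), 14 thick (its y), 32 tall, top 119 above the table; the white line is towards this point's -x and this point turns with the dial.
- rack: White swab rack, loose, 0.7 kg, 90 by 90, 70 high, with four holes 10 across, 52 apart in a square along its x and y. Origin at the centre of its underside.
- swab1: White swab with a stopper handle, upright in the rack; may be absent. Origin at the tip, z along it to the handle. Rod 5 across (bud 6.4 at the tip), 60 long from tip to shoulder; handle 14 across, 32 long, 60 to 92 from the tip. In the rack the shoulder rests on its top (tip 10 above the table). Home in a vial, the shoulder is on the mouth: tip 60 below it. 14 g.
- swab2: White swab with a stopper handle, upright in the rack; may be absent. Origin at the tip, z along it to the handle. Rod 5 across (bud 6.4 at the tip), 60 long from tip to shoulder; handle 14 across, 32 long, 60 to 92 from the tip. In the rack the shoulder rests on its top (tip 10 above the table). Home in a vial, the shoulder is on the mouth: tip 60 below it. 14 g.
- swab3: White swab with a stopper handle, upright in the rack; may be absent. Origin at the tip, z along it to the handle. Rod 5 across (bud 6.4 at the tip), 60 long from tip to shoulder; handle 14 across, 32 long, 60 to 92 from the tip. In the rack the shoulder rests on its top (tip 10 above the table). Home in a vial, the shoulder is on the mouth: tip 60 below it. 14 g.
- swab4: White swab with a stopper handle, upright in the rack; may be absent. Origin at the tip, z along it to the handle. Rod 5 across (bud 6.4 at the tip), 60 long from tip to shoulder; handle 14 across, 32 long, 60 to 92 from the tip. In the rack the shoulder rests on its top (tip 10 above the table). Home in a vial, the shoulder is on the mouth: tip 60 below it. 14 g.
- control: The control vial: squat, glass, wide 32, 52 tall, with a grey stopper (25 across, the top 12); the only one of this width. Origin at the centre of its underside, z up. About 45 g.
- drug_a: Not part of the job: small drug vial, 23 across, 46 tall, at its underside.
- drug_b: Not part of the job: another such drug vial, 23 across, 46 tall, at its underside.
- tape: Not part of the job: roll of white tape lying flat, 60 across, 22 high, at its underside.
- carton: Not part of the job: drug carton, 45 by 100 by 35 high, at its underside.
- syringe: Not part of the job: capped syringe lying along its x, about 130 long, 26 wide, at its underside.
- saline: Not part of the job: saline bottle, 48 across, 100 tall, at its underside.

How it is judged:
On the way, in this order (a step that is already met when the one before it is completed fails the run):
1. every swab is home in a vial of its own and the control vial stands in the socket (((horizontal distance between swab1 and vial1 below 0.006 m and z of swab1 in the frame of vial1 below -0.0565 m and angle between swab1's own z axis and vertical below 0.1 rad) or (horizontal distance between swab1 and vial2 below 0.006 m and z of swab1 in the frame of vial2 below -0.0565 m and angle between swab1's own z axis and vertical below 0.1 rad) or (horizontal distance between swab1 and vial3 below 0.006 m and z of swab1 in the frame of vial3 below -0.0565 m and angle between swab1's own z axis and vertical below 0.1 rad) or (horizontal distance between swab1 and vial4 below 0.006 m and z of swab1 in the frame of vial4 below -0.0565 m and angle between swab1's own z axis and vertical below 0.1 rad)) and ((horizontal distance between swab2 and vial1 below 0.006 m and z of swab2 in the frame of vial1 below -0.0565 m and angle between swab2's own z axis and vertical below 0.1 rad) or (horizontal distance between swab2 and vial2 below 0.006 m and z of swab2 in the frame of vial2 below -0.0565 m and angle between swab2's own z axis and vertical below 0.1 rad) or (horizontal distance between swab2 and vial3 below 0.006 m and z of swab2 in the frame of vial3 below -0.0565 m and angle between swab2's own z axis and vertical below 0.1 rad) or (horizontal distance between swab2 and vial4 below 0.006 m and z of swab2 in the frame of vial4 below -0.0565 m and angle between swab2's own z axis and vertical below 0.1 rad)) and ((horizontal distance between swab3 and vial1 below 0.006 m and z of swab3 in the frame of vial1 below -0.0565 m and angle between swab3's own z axis and vertical below 0.1 rad) or (horizontal distance between swab3 and vial2 below 0.006 m and z of swab3 in the frame of vial2 below -0.0565 m and angle between swab3's own z axis and vertical below 0.1 rad) or (horizontal distance between swab3 and vial3 below 0.006 m and z of swab3 in the frame of vial3 below -0.0565 m and angle between swab3's own z axis and vertical below 0.1 rad) or (horizontal distance between swab3 and vial4 below 0.006 m and z of swab3 in the frame of vial4 below -0.0565 m and angle between swab3's own z axis and vertical below 0.1 rad)) and ((horizontal distance between swab4 and vial1 below 0.006 m and z of swab4 in the frame of vial1 below -0.0565 m and angle between swab4's own z axis and vertical below 0.1 rad) or (horizontal distance between swab4 and vial2 below 0.006 m and z of swab4 in the frame of vial2 below -0.0565 m and angle between swab4's own z axis and vertical below 0.1 rad) or (horizontal distance between swab4 and vial3 below 0.006 m and z of swab4 in the frame of vial3 below -0.0565 m and angle between swab4's own z axis and vertical below 0.1 rad) or (horizontal distance between swab4 and vial4 below 0.006 m and z of swab4 in the frame of vial4 below -0.0565 m and angle between swab4's own z axis and vertical below 0.1 rad)) and horizontal distance between control and socket below 0.004 m and z of control in the frame of socket below 0.004 m and angle between control's own z axis and vertical below 0.1 rad), for 0.2 s.
2. the lid is fully shut over them (all of step 1 and value of joint lid below 0.03 rad), for 0.2 s.
3. the dial is set to 24 hours (value of joint dial between 1.4708 and 1.6708 rad and velocity of joint dial between -0.05 and 0.05 rad/s and value of joint lid below 0.03 rad), for 0.2 s.
At the end, for the whole second after the job is handed in: Every swab present is in a vial with its shoulder within 3.5 mm of the mouth and upright within 0.1 rad; the control vial is upright in the socket, within 4 mm of its centre and floor; the lid is shut within 0.03 rad; the dial is at rest within 0.1 rad of 24 h (pi/2) (all of step 1 and all of step 3); the robot touches nothing.
It fails at once if another thing on the cart is shifted by more than 30 mm (distance of any of drug_a, drug_b, tape, carton, syringe, saline from where it was at the start of the episode above 0.03 m).
Of swab1, swab2, swab3, swab4 only 2 to 4 are there at a start; the rules pass over those that are not, and their reading is None.
At some moment in a run one of control, rack may be knocked a few centimetres aside while the robot is not near it.
It also fails if it takes over 210 s, if anything falls off the work surface, if the arm or the gripper's body presses on something with over 40 N, if the wrist force passes 120 N, or if a joint passes its speed limit or range.

### The arm

A 6-joint arm with a two-finger parallel gripper is mounted at the origin on the work surface. World frame = base frame: x ahead of the robot, y to its left, z up, the work surface at z = 0. Lengths are in m, angles in rad, forces in N, time in s.
With the tool pointing down it reaches from about 0.3 to 0.875 m from the base axis. Payload 6.4 kg.
Tool frame: the origin (TCP) lies on the mounting face of the last link; the fingertips stand 173 mm ahead of it and the grasp point (between the pads) lies 155 mm ahead of it; z points along the fingers, y is the line along which they close (so a half turn about z gives the same grasp; the last joint's range is limited). The gripper opens to 85 mm and grips with 20 to 120 N. Pads are 22 mm wide; open, the fingers measure 114 mm over their backs; the gripper's body (76 mm by 85 mm) begins 54 mm behind the grasp point. The pads swing forward as they close: fully open they stand 13 mm farther back than shut.
Start: joints at [-1.387, 0.181, 1.607, -0, 1.354, -0.206], TCP at [0.219, -0.532, 0.405] pointing down, gripper open.
Joint ranges: [-2.99, 2.99], [-0.89, 2.07], [0.3, 2.58], [-1.14, 4.28], [0, 2.63], [-3.12, 3.12]. Speed limits (rad/s): [2.57, 2.57, 3.01, 3.14, 3.14, 3.14].

### API

Orientations are given as a unit quaternion [x, y, z, w].
In Python, from bench import bot gives the robot as it stands.
- The arm moves only by the shell command python3 -m handwheel 'ROWS' [FORCE]. ROWS is JSON, a list of rows, each a list of 7 numbers: the shift along the tool's x, y, z normalised to -1 to 1, where 1 is 250 mm, then the turn, a rotation vector about the tool's x, y, z normalised to -1 to 1, where 1 is 180 degrees, then the finger opening in mm, from 0 to 85.4. In form: [[x, y, z, wx, wy, wz, claw], ...]. A call has 1 to 20 rows; each row is the pose to reach, as a shift and turn from the pose commanded when the call began, along the tool's axes at that moment, turning the shorter way round; what a row does not reach only later rows make up. A row lasts 1/10 s, in which the tool goes at most 50 mm and 8.59 degrees, less where a joint would pass 70% of its speed; a pose out of reach is approached as far as the arm can. A call with a number of a shift or a turn outside -1 to 1 is refused whole. A call with a gripper value outside its range is refused whole. The fingers move at their own pace and stop on an object; FORCE is the grip in N (left out, the last holds). Time passes only in rows, so rows that repeat a pose let the fingers close. It gives the time, the measured TCP pose, the force, the opening and the grip force at its end, in the units of the state.
- bot.get_obs(): the state, without advancing time (a new reading comes with each control period).
- bot.capture(name): name is "scene" or "side" or "wrist"; returns a dict with "img" (384x512x3 uint8, red, green, blue), "vertical_fov" (degrees; the focal length in pixels is half the picture's height over the tangent of half this angle, whatever the lens; pixels are square), "cx", "cy" (the principal point, pixels), "eye" and "orientation" of the camera in the world. Camera axes: x right, y down, z forward; pixel columns grow to the right and rows downward; lengths in m; the calibration is good to about 2 mm. A picture is of the moment at which its call begins. There is no depth.
- bot.hand_in(): hands the job in; it is judged then, once.
The state is a dict: "t": time; "joints": joint angles; "qd": joint speeds; "effort": joint torques, N m; "tcp_pos": TCP position; "tcp_rot": TCP orientation; "wrist_force": force on the tool from outside, world axes, zero at the start; "torque": the same for the moment, N m; "width": finger opening in m; "grip_force": force on a finger pad.
Only numpy, scipy, OpenCV 4.12 (cv2) and the standard library are available. Lean on these libraries where they do the work, as an engineer would, in place of code of your own. Each camera call takes 0.05 s, during which the arm holds its last target. There are 200 camera calls.

## Working session

There is one attempt and no reset: what is moved stays moved. The work goes in short steps, Python scripts to look and compute and a shell command to move; the robot and the scene stay as the last step left them, time stands still between calls to the robot, and variables do not carry over. Pictures are saved under pics/ and viewed, at most 14 in all, crops included, and the job is handed in when it is done.

```bash
ls; mkdir -p pics; cat > h.py <<'E'
import numpy as np, cv2
from scipy.spatial.transform import Rotation as R
from bench import bot
def cap(n,f):
    c=bot.capture(n); cv2.imwrite('pics/'+f+'.png',c['img'][:,:,::-1])
    np.savez('pics/'+f+'.npz',**c); return c
def K(c):
    h=c['img'].shape[0]; f=h/2/np.tan(np.radians(float(c['vertical_fov']))/2); return f
def ray(c,u,v):
    f=K(c); d=np.array([(u-c['cx'])/f,(v-c['cy'])/f,1.]); return R.from_quat(c['orientation']).apply(d)
def onz(c,u,v,z):
    d=ray(c,u,v); e=np.array(c['eye']); return e+d*(z-e[2])/d[2]
def proj(c,p):
    q=R.from_quat(c['orientation']).inv().apply(np.atleast_2d(p)-np.array(c['eye'])); return q[:,:2]/q[:,2:]*K(c)+[float(c['cx']),float(c['cy'])]
def load(f): return dict(np.load('pics/'+f+'.npz'))
E
python3 - <<'E'
from h import *
np.set_printoptions(precision=4,suppress=True)
ims=[]
for n in ['scene','side','wrist']:
    c=cap(n,n+'0'); print(n,{k:v for k,v in c.items() if k!='img'})
o=bot.get_obs(); print(o)
E
```

```text
pics
scene {'vertical_fov': 54.758135714900135, 'cx': 255.42852819846487, 'cy': 194.5787636838358, 'eye': array([0.9772, 0.606 , 0.7602]), 'orientation': array([ 0.2785,  0.8749, -0.3775, -0.1207])}
side {'vertical_fov': 57.66373883482554, 'cx': 255.74525207291424, 'cy': 191.3404968782289, 'eye': array([ 0.5191, -0.4457,  0.7131]), 'orientation': array([ 0.9471, -0.0495,  0.0114, -0.3167])}
wrist {'vertical_fov': 60.053269010103264, 'cx': 260.17098352450324, 'cy': 191.84292781126555, 'eye': array([ 0.2934, -0.4992,  0.3736]), 'orientation': array([ 0.8198, -0.5492, -0.0905,  0.1346])}
{'t': 0.15, 'joints': array([-1.3873,  0.1814,  1.6078, -0.    ,  1.3538, -0.2063]), 'qd': array([-0.0014, -0.0007, -0.0037, -0.0018,  0.0006, -0.002 ]), 'effort': array([  0.0009, -44.5262, -35.1695,  -0.0004,   0.0058,  -0.    ]), 'tcp_pos': array([ 0.2185, -0.5317,  0.404 ]), 'tcp_rot': array([ 0.9811,  0.1937,  0.    , -0.0007]), 'wrist_force': array([ 0.0192,  0.5712, -0.0946]), 'torque': array([-0.0121,  0.0843, -0.0439]), 'grip_force': 0.0, 'width': 0.08496218397832705}
```

View pics/scene0.png

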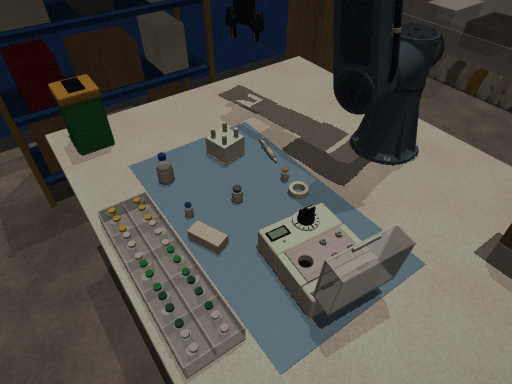

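View pics/side0.png

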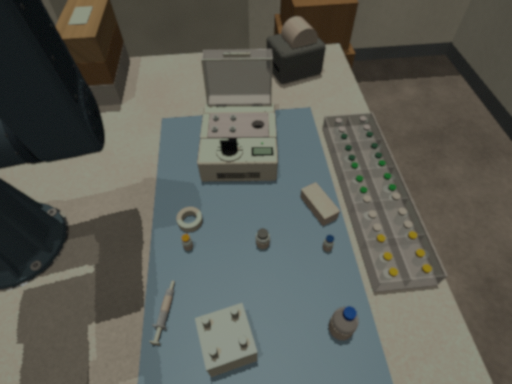

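The scene shows the incubator (lid open), at scene (310,255)/side (238,145). The rack is at side (226,340), the control vial at side (262,239), and the dial at side (229,147). I'll zoom in next.

```bash
python3 - <<'E'
import cv2,numpy as np
s=cv2.imread('pics/side0.png'); 
a=s[100:190,190:290]; b=s[295:385,180:280]
a=cv2.resize(a,None,fx=4,fy=4,interpolation=cv2.INTER_CUBIC); b=cv2.resize(b,None,fx=4,fy=4,interpolation=cv2.INTER_CUBIC)
w=cv2.imread('pics/wrist0.png'); w=cv2.resize(w,(320,240))
c=s[200:260,170:270]; c=cv2.resize(c,(400,240),interpolation=cv2.INTER_CUBIC)
out=np.zeros((600,800,3),np.uint8); b=b[:356]
out[:360,:400]=a; out[:b.shape[0],400:]=b; out[360:,:400]=c; out[360:,400:720]=w
cv2.imwrite('pics/z0.png',out)
E
```

```text
(no output)
```

View pics/z0.png

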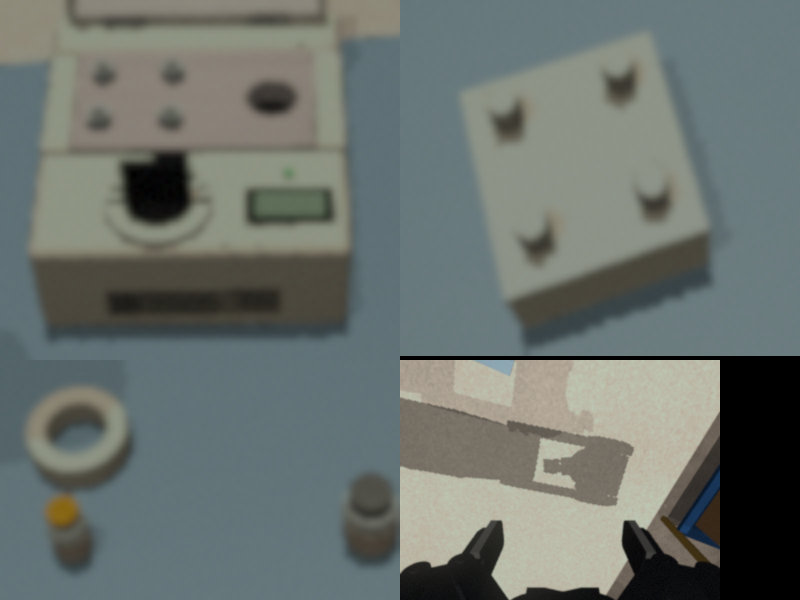

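Four swabs are present. Zoom positions: swab tops at (506,105), (620,70), (652,180) and (534,225), vial mouths at (104,70), (174,70), (99,118) and (171,118), and the socket at (272,97).

```bash
python3 - <<'E'
from h import *
np.set_printoptions(precision=4,suppress=True)
c=load('side0'); 
def A(u,v,z): return onz(c,190+u/4-.4,100+v/4-.4,z)
def B(u,v,z): return onz(c,180+(u-400)/4-.4,295+v/4-.4,z)
def C(u,v,z): return onz(c,170+u/4-.4,200+(v-360)/4-.4,z)
print('sw',*[B(*p,.102)[:2] for p in [(506,105),(620,72),(652,182),(534,226)]])
rc=[B(*p,.07)[:2] for p in [(460,92),(652,32),(708,230),(506,300)]];print('rack',*rc,np.mean(rc,0))
print('vials',*[A(*p,.085)[:2] for p in [(104,70),(174,70),(99,118),(171,118)]])
print('socket',A(272,97,.075)[:2],'front',A(32,252,.075)[:2],A(350,252,.075)[:2])
print('control',C(370,487,.052)[:2],'tape',C(78,430,.022)[:2],'druga',C(63,512,.046)[:2])
print('drugb',onz(c,329,237,.046)[:2],'carton',onz(c,320,203,.035)[:2],'saline',onz(c,349,315,.1)[:2],'syr',onz(c,164,312,.01)[:2])
E
```

```text
sw [ 0.4468 -0.2552] [ 0.4964 -0.2463] [ 0.5067 -0.2929] [ 0.4574 -0.3049]
rack [ 0.4223 -0.2372] [ 0.5112 -0.2189] [ 0.5284 -0.3068] [ 0.4418 -0.3251] [ 0.4759 -0.272 ]
vials [0.4787 0.2851] [0.5255 0.2799] [0.474  0.2388] [0.5206 0.2335]
socket [0.5892 0.2571] front [0.4289 0.1355] [0.622  0.1141]
control [ 0.5657 -0.0605] tape [0.4013 0.0137] druga [ 0.3979 -0.0547]
drugb [ 0.7091 -0.0866] carton [0.7118 0.0116] saline [ 0.6933 -0.2704] syr [ 0.352  -0.2003]
```

```bash
cat >> h.py <<'E'
np.set_printoptions(precision=4,suppress=True)
def tr():
    o=bot.get_obs(); return R.from_quat(o['tcp_rot']),np.array(o['tcp_pos'])
def camrel(c,r,p): # camera in tool frame
    return r.inv().apply(np.array(c['eye'])-p), r.inv()*R.from_quat(c['orientation'])
def down(yaw): # tool down, tool x at yaw
    return R.from_matrix(np.c_[[np.cos(yaw),np.sin(yaw),0],[np.sin(yaw),-np.cos(yaw),0],[0,0,-1]])
def go(p,yaw):
    "print shift/turn to type for a TCP goal p, tool down with x at yaw"
    r,q=tr(); s=r.inv().apply(np.array(p)-q)/.25; w=(r.inv()*down(yaw)).as_rotvec()/np.pi
    print('GO',np.round(s,4),np.round(w,4),'n>=',int(np.ceil(max(np.linalg.norm(s)*5,np.linalg.norm(w)*180/8.59))))
E
python3 - <<'E'
from h import *
c=load('wrist0'); r,p=tr(); e,q=camrel(c,r,p); print(e,q.as_quat(),q.apply([0,0,1]))
# place camera so its axis hits (x,y,z=.1) with tcp z .42
def view(t,yaw,z):
    d=down(yaw); a=d.apply(q.apply([0,0,1])); ev=d.apply(e); s=(t[2]-(z+ev[2]))/a[2]
    P=np.array([t[0]-ev[0]-a[0]*s,t[1]-ev[1]-a[1]*s,z]); print('view',P); go(P,yaw)
view([.476,-.275,.09],-.11,.40); view([.476,-.275,.09],3.03,.40)
s=load('side0')
print('lid bottom',onz(s,190+200/4,100+25/4,.075), onz(s,240,100+50/4,.075))
E
```

```text
[ 0.0816 -0.0015  0.0304] [-0.1151 -0.1145  0.6976  0.6978] [-0.3204  0.001   0.9473]
view [ 0.4887 -0.2776  0.4   ]
GO [ 1.3861 -0.5291  0.0171] [-0.0004  0.      0.1591] n>= 8
view [ 0.4633 -0.2723  0.4   ]
GO [ 1.2999 -0.5874  0.0171] [-0.     -0.0006 -0.8404] n>= 18
lid bottom [0.5477 0.3346 0.075 ] [0.5457 0.3082 0.075 ]
```

```bash
python3 -m handwheel '[[0.7,-0.265,0,0,0,0,85],[0.7,-0.265,0,0,0,0,85],[0.7,-0.265,0,0,0,0,85],[0.7,-0.265,0,0,0,0,85],[0.7,-0.265,0,0,0,0,40]]'; python3 -m handwheel '[[0.686,-0.264,0.017,0,0,0.159,40],[0.686,-0.264,0.017,0,0,0.159,40],[0.686,-0.264,0.017,0,0,0.159,40],[0.686,-0.264,0.017,0,0,0.159,40],[0.686,-0.264,0.017,0,0,0.159,40],[0.686,-0.264,0.017,0,0,0.159,40],[0.686,-0.264,0.017,0,0,0.159,40]]'
python3 - <<'E'
from h import *
c=cap('wrist','w1'); r,p=tr(); print(r.as_quat(),p,bot.get_obs()['width'])
cv2.imwrite('pics/w1b.png',cv2.resize(c['img'][:,:,::-1],(800,600),interpolation=cv2.INTER_CUBIC))
E
```

```text
t: 0.65
tcp_pos: [0.3578, -0.4009, 0.4045]
tcp_rot: [0.981, 0.196, 0.0, -0.001]
wrist_force: [0.3, -0.7, -0.5]
width: 0.0725
grip_force: 0.0
t: 1.35
tcp_pos: [0.488, -0.279, 0.4002]
tcp_rot: [0.998, -0.055, -0.0, 0.0]
wrist_force: [-0.9, 0.7, -0.4]
width: 0.0403
grip_force: 0.0
[ 0.9985 -0.0554 -0.0003  0.0001] [ 0.4879 -0.2792  0.4003] 0.03969073707145328
```

View pics/w1b.png

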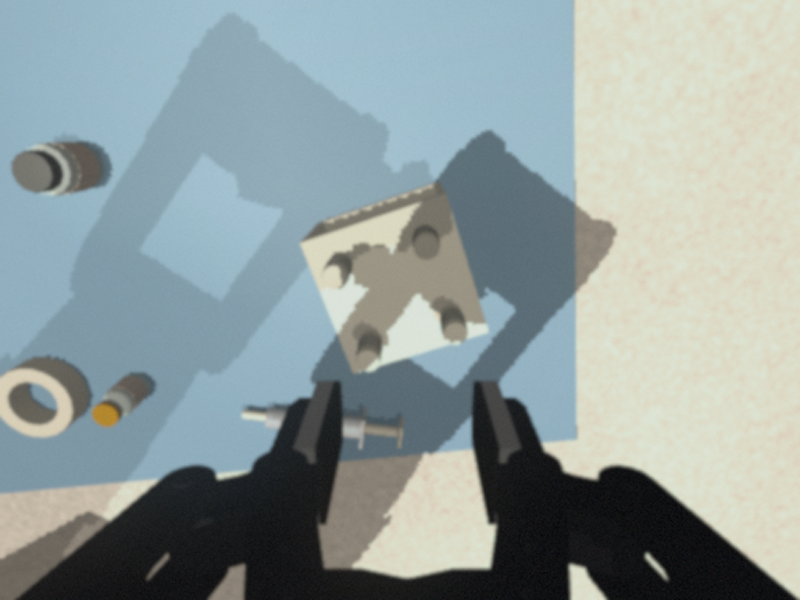

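The wrist view shows four swab tops at (331,277), (425,240), (454,328) and (367,354), with rack top corners near (303,243), (488,330) and (356,374).

```bash
python3 - <<'E'
from h import *
c=load('w1'); k=.64
def P(u,v,z): return onz(c,(u+.5)*k-.5,(v+.5)*k-.5,z)[:2]
t=np.array([P(*p,.102) for p in [(331,277),(425,240),(454,328),(367,354)]]); print(t,t.mean(0), [np.linalg.norm(t[i]-t[i-1]) for i in range(4)])
a=P(303,243,.07);b=P(488,330,.07);d=P(356,374,.07); print(a,b,d,(a+b)/2,np.linalg.norm(a-d),np.linalg.norm(b-d))
v=t-t.mean(0); z=(v[:,0]+1j*v[:,1])*np.exp(-1j*np.arange(4)*-np.pi/2); print('ang',np.angle(z),abs(z))
# ideal square fit
m=np.angle(z.sum()); q=26*np.sqrt(2)/1000*np.exp(1j*(m-np.arange(4)*np.pi/2)); print(np.c_[q.real,q.imag]+t.mean(0))
print('control',P(36,172,.052))
E
```

```text
[[ 0.4959 -0.2384]
 [ 0.5105 -0.2905]
 [ 0.4593 -0.3016]
 [ 0.449  -0.2515]] [ 0.4787 -0.2705] [np.float64(0.04875486339994927), np.float64(0.054116211409659706), np.float64(0.052347538028401315), np.float64(0.05115792580455663)]
[ 0.5096 -0.2195] [ 0.4426 -0.3243] [ 0.4215 -0.2384] [ 0.4761 -0.2719] 0.09006283869147924 0.08842968685525165
ang [1.0782 1.0096 1.0146 1.0022] [0.0365 0.0376 0.0366 0.0352]
[[ 0.4977 -0.2391]
 [ 0.5101 -0.2896]
 [ 0.4596 -0.302 ]
 [ 0.4472 -0.2515]]
control [ 0.566  -0.0647]
```

```bash
python3 - <<'E'
from h import *
go([.4962,-.2407,.30],-.11); go([.4962,-.2407,.247],-.11)
E
```

```text
GO [ 0.0164 -0.1568  0.4012] [ 0.0001  0.0002 -0.0003] n>= 3
GO [ 0.0165 -0.1568  0.6132] [ 0.0001  0.0002 -0.0003] n>= 4
```

```bash
python3 -m handwheel '[[0.016,-0.157,0.4,0,0,0,34],[0.016,-0.157,0.4,0,0,0,34],[0.016,-0.157,0.4,0,0,0,34],[0.016,-0.157,0.4,0,0,0,34],[0.016,-0.157,0.4,0,0,0,34]]'
python3 - <<'E'
from h import *
c=cap('wrist','w2'); r,p=tr(); print(p)
cv2.imwrite('pics/w2b.png',cv2.resize(c['img'][100:330,130:400,::-1],None,fx=2.5,fy=2.5,interpolation=cv2.INTER_CUBIC))
E
```

```text
t: 1.9
tcp_pos: [0.4975, -0.2411, 0.3028]
tcp_rot: [0.998, -0.055, 0.001, 0.001]
wrist_force: [0.2, -1.2, 1.1]
width: 0.0341
grip_force: 0.0
[ 0.4977 -0.2412  0.3033]
```

View pics/w2b.png

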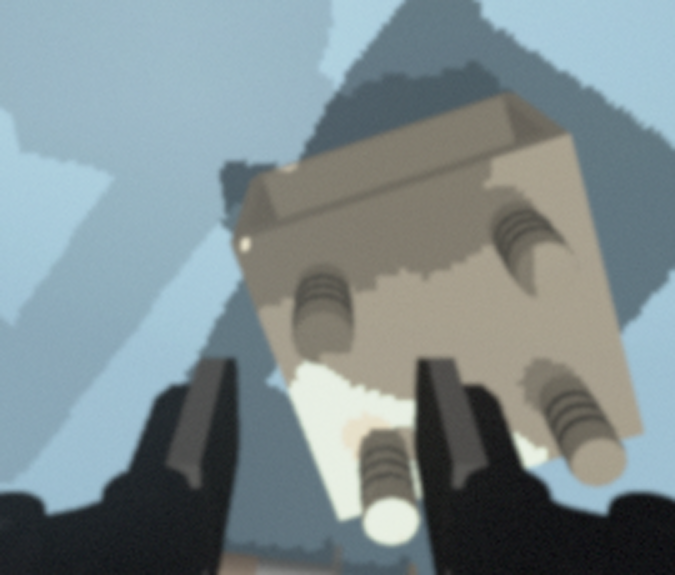

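```bash
python3 - <<'E'
from h import *
c=load('w2')
def P(u,v,z): return onz(c,130+(u+.5)/2.5-.5,100+(v+.5)/2.5-.5,z)[:2]
def Q(p): return (proj(c,p)-[130,100]+.5)*2.5-.5
print('tops',*[P(*p,.102) for p in [(323,336),(545,262),(598,462),(391,521)]])
print('corners',*[P(*p,.07) for p in [(236,240),(572,134),(642,433),(342,521)]])
print('pred',Q([[.4962,-.2407,.102],[.5075,-.2914,.102],[.4568,-.3027,.102],[.4455,-.252,.102]]))
r,p=tr(); print('tip axis',Q([p-[0,0,.173],p-[0,0,.2]]))
E
```

```text
tops [ 0.4964 -0.24  ] [ 0.5088 -0.2905] [ 0.456  -0.3018] [ 0.4448 -0.2511]
corners [ 0.5107 -0.219 ] [ 0.529  -0.3058] [ 0.4413 -0.324 ] [ 0.4214 -0.2372]
pred [[325.9782 336.5027]
 [549.0903 266.884 ]
 [601.8391 458.8671]
 [394.5148 518.2684]]
tip axis [[327.9844 393.1566]
 [327.3254 332.6454]]
```

The tops in the wrist view agree with predictions to about 1 mm, so I can descend and grip.

```bash
python3 -m handwheel '[[-0.004,-0.004,0.12,0,0,0,34],[-0.004,-0.004,0.22,0,0,0,34],[-0.004,-0.004,0.22,0,0,0,34],[-0.004,-0.004,0.22,0,0,0,34],[-0.004,-0.004,0.22,0,0,0,5],[-0.004,-0.004,0.22,0,0,0,5],[-0.004,-0.004,0.22,0,0,0,5],[-0.004,-0.004,0.22,0,0,0,5],[-0.004,-0.004,0.22,0,0,0,5],[-0.004,-0.004,0.22,0,0,0,5],[-0.004,-0.004,0.22,0,0,0,5],[-0.004,-0.004,0.22,0,0,0,5]]' 40
python3 - <<'E'
from h import *
r,p=tr();print(p)
c=.5255,.125
z=.32+.03
go([p[0],p[1],z],-.11); go([.5,.262,z],-.11)
E
```

```text
t: 3.15
tcp_pos: [0.497, -0.239, 0.2477]
tcp_rot: [0.998, -0.055, 0.002, 0.001]
wrist_force: [-0.5, -0.7, 6.1]
width: 0.0128
grip_force: 39.0
[ 0.497  -0.239   0.2477]
GO [ 0.0014  0.001  -0.4091] [ 0.0008 -0.0011  0.0001] n>= 3
GO [-0.2059 -1.9922 -0.4148] [ 0.0008 -0.0011  0.0001] n>= 11
```

```bash
python3 -m handwheel '[[0,0,-0.2,0,0,0,5],[0,0,-0.4,0,0,0,5],[0,0,-0.6,0,0,0,5],[0,0,-0.6,0,0,0,5],[-0.1,-0.98,-0.6,0,0,0,5],[-0.1,-0.98,-0.6,0,0,0,5],[-0.1,-0.98,-0.6,0,0,0,5],[-0.1,-0.98,-0.6,0,0,0,5],[-0.1,-0.98,-0.6,0,0,0,5],[-0.1,-0.98,-0.6,0,0,0,5],[-0.1,-0.98,-0.6,0,0,0,5]]'; python3 -m handwheel '[[-0.1,-0.8,0.1,0,0,0,5],[-0.1,-0.8,0.1,0,0,0,5],[-0.1,-0.8,0.1,0,0,0,5],[-0.1,-0.8,0.1,0,0,0,5],[-0.1,-0.8,0.1,0,0,0,5],[-0.1,-0.8,0.1,0,0,0,5]]'
python3 - <<'E'
from h import *
c=cap('wrist','w3'); r,p=tr(); print(p,r.as_quat())
cv2.imwrite('pics/w3b.png',cv2.resize(c['img'][:,:,::-1],(800,600),interpolation=cv2.INTER_CUBIC))
E
```

```text
t: 4.25
tcp_pos: [0.498, 0.0091, 0.3957]
tcp_rot: [0.999, -0.053, 0.0, 0.0]
wrist_force: [0.3, -0.4, -0.9]
width: 0.0126
grip_force: 41.0
t: 4.85
tcp_pos: [0.4955, 0.2094, 0.3701]
tcp_rot: [0.999, -0.054, -0.0, 0.0]
wrist_force: [0.5, -0.3, 0.4]
width: 0.0125
grip_force: 41.0
[0.4957 0.2085 0.3703] [ 0.9985 -0.0551 -0.0001  0.0004]
```

View pics/w3b.png

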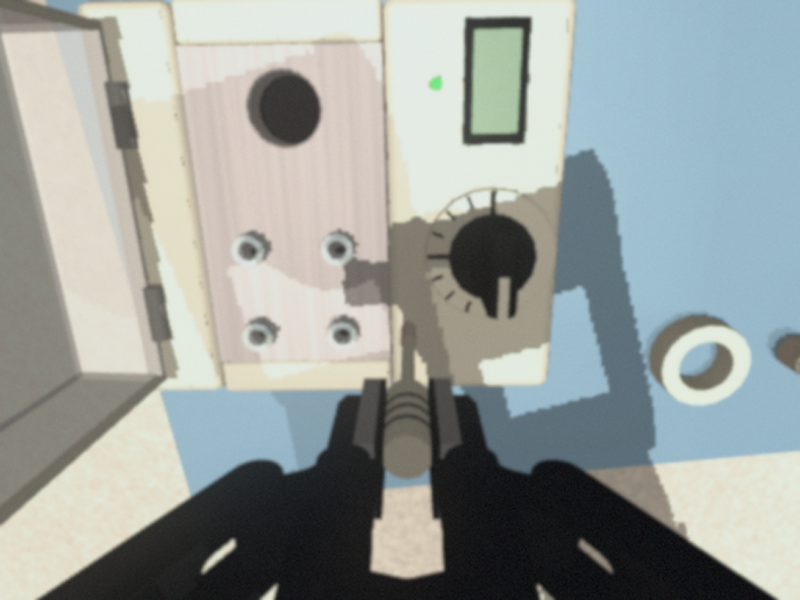

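The mouths are at about (249,248), (338,247), (259,333) and (343,331). The socket is at (288,107), the swab tip at (408,325), and the dial line points to image-bottom, roughly 0 h.

```bash
python3 - <<'E'
from h import *
c=load('w3'); k=.64
def P(u,v,z): return onz(c,(u+.5)*k-.5,(v+.5)*k-.5,z)[:2]
def Q(p): return (proj(c,p)+.5)/k-.5
m=np.array([P(*p,.085) for p in [(249,248),(338,247),(259,333),(343,331)]]); print('mouths',m)
print('len',np.linalg.norm(m[0]-m[1]),np.linalg.norm(m[2]-m[3]),np.linalg.norm(m[0]-m[2]),np.linalg.norm(m[1]-m[3]))
print('socket',P(289,107,.075))
r,p=tr(); a=r.apply([0,0,1]); tipz=.155+.082
print('axis pts tip',Q([p+a*(.155+.0815),p+a*.1445]))
# tip from swab x: back-project tip px at tool depth
d=P(408,325,(p+a*(.2365))[2]); print('tip',d, p[:2]+a[:2]*.2365)
d=P(408,456,(p+a*(.1445))[2]); print('top',d, p[:2])
print('dial',P(492,257,.087), P(505,282,.119),P(507,315,.119))
g=cv2.cvtColor(c['img'],cv2.COLOR_RGB2GRAY)
cv2.imwrite('pics/z1.png',cv2.resize(c['img'][140:240,140:240,::-1],(600,600),interpolation=cv2.INTER_CUBIC))
E
```

```text
mouths [[0.5264 0.2859]
 [0.5221 0.2415]
 [0.4807 0.2901]
 [0.4769 0.2457]]
len 0.044583989991025176 0.04449463624460636 0.04592869202614114 0.04531362555519678
socket [0.5901 0.2561]
axis pts tip [[410.445  324.6699]
 [413.222  454.9341]]
tip [0.4956 0.2094] [0.4957 0.2083]
top [0.4955 0.2098] [0.4957 0.2085]
dial [0.5091 0.1654] [0.5055 0.1649] [0.4898 0.1648]
```

View pics/z1.png

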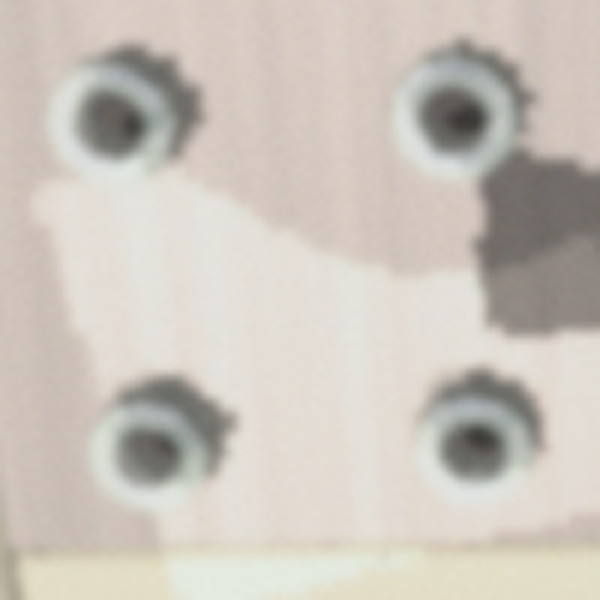

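```bash
python3 - <<'E'
from h import *
c=load('w3')
px=[140+(np.array(p)+.5)/6-.5 for p in [(111,119),(458,114),(152,450),(475,443)]]
m=np.array([onz(c,*p,.085)[:2] for p in px]); print(m)
A=np.array([[22.5,-23.5],[-22.5,-23.5],[22.5,23.5],[-22.5,23.5]])/1e3 # inc x,y : rows rear/-y ...
za=A[:,0]+1j*A[:,1]; z=m[:,0]+1j*m[:,1]; zc=z.mean(); th=np.angle(((z-zc)*za.conj()).sum())
f=zc+za*np.exp(1j*th); print('th',th,'c',zc,'resid mm',abs(f-z)*1e3); print(np.c_[f.real,f.imag])
np.savez('inc.npz',zc=zc,th=th)
s=onz(c,(289.5)*.64-.5,107.5*.64-.5,.075)[:2]; v=(s[0]+1j*s[1]-zc)*np.exp(-1j*th); print('socket rel inc',v)
tip=np.array([.4956,.2094]); go([0,0,0],-.11)
for k,q in enumerate(f): print('mouth',k, 'delta tcp',np.array([q.real,q.imag])-tip)
E
```

```text
[[0.5258 0.2869]
 [0.5215 0.2418]
 [0.4793 0.2909]
 [0.4754 0.2464]]
th 1.479335458725359 c (0.5005129649820904+0.2665145688385976j) resid mm [0.2226 0.3567 0.1927 0.4319]
[[0.526  0.2868]
 [0.5219 0.242 ]
 [0.4792 0.2911]
 [0.4751 0.2463]]
socket rel inc (-0.0021568246103801404-0.09012463121509817j)
GO [-1.8789  1.0459  1.4821] [ 0.0003  0.     -0.0001] n>= 14
mouth 0 delta tcp [0.0304 0.0774]
mouth 1 delta tcp [0.0263 0.0326]
mouth 2 delta tcp [-0.0164  0.0817]
mouth 3 delta tcp [-0.0205  0.0369]
```

```bash
python3 - <<'E'
from h import *
c=load('w3'); k=.64
d=np.load('inc.npz'); zc=complex(d['zc']);th=float(d['th'])
for p in [(135,110),(170,330),(120,115),(160,335),(395,120)]:
    q=onz(c,(p[0]+.5)*k-.5,(p[1]+.5)*k-.5,.075); print(p,(complex(q[0],q[1])-zc)*np.exp(-1j*th))
go([.5261,.2859,.3285],-.0915)
E
```

```text
(135, 110) (0.07163646813763154-0.09001504525167572j)
(170, 330) (0.07335447637805441+0.023345110525426756j)
(120, 115) (0.07924443766162712-0.0878878187692236j)
(160, 335) (0.07933468304591405+0.026203073085793043j)
(395, 120) (-0.05268434724731976-0.08340223959169567j)
GO [ 0.0867 -0.3212  0.1667] [ 0.0003  0.     -0.006 ] n>= 2
```

```bash
python3 -m handwheel '[[0.087,-0.321,0,0,0,-0.006,5],[0.087,-0.321,0,0,0,-0.006,5],[0.087,-0.321,0.08,0,0,-0.006,5],[0.087,-0.321,0.16,0,0,-0.006,5],[0.087,-0.321,0.16,0,0,-0.006,5],[0.087,-0.321,0.16,0,0,-0.006,5]]'
python3 - <<'E'
from h import *
c=cap('wrist','w4'); r,p=tr(); print(p,r.as_quat())
q=proj(c,[p+[0,0,-.2377]])[0]; print(q)
u,v=np.round(q).astype(int); print(u,v)
cv2.imwrite('pics/z2.png',cv2.resize(c['img'][v-50:v+50,u-50:u+50,::-1],(600,600),interpolation=cv2.INTER_CUBIC))
E
```

```text
t: 5.5
tcp_pos: [0.5264, 0.2852, 0.3307]
tcp_rot: [0.999, -0.047, -0.0, 0.0]
wrist_force: [-0.1, -0.6, 0.6]
width: 0.0125
grip_force: 41.0
[0.5266 0.2855 0.3315] [ 0.9989 -0.0466  0.0006 -0.0001]
[260.397  207.5515]
260 208
```

View pics/z2.png

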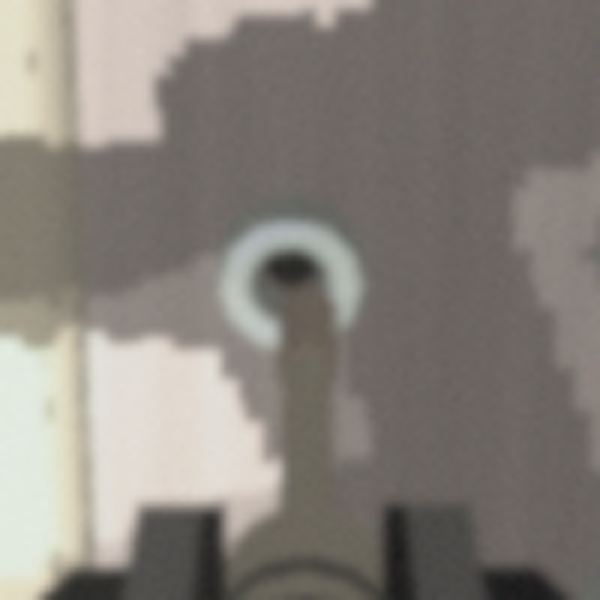

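The rod end is at zoom (308,280), with the mouth centre at (290,285).

```bash
cat >> h.py <<'E'
def off(f,u0,v0,tip,top,mouth,tipz):
    "zoom px (6x crop about u0,v0, half 50): bud silhouette end, mouth centre -> world dx,dy to move"
    c=load(f); r=27
    g=lambda a,b,z: onz(c,u0-50+(a+.5)/6-.5,v0-50+(b+.5)/6-.5,z)[:2]
    return g(*mouth,.085)-g(tip,top+r,tipz+.0032)
E
python3 - <<'E'
from h import *
r,p=tr(); print(p)
d=off('w4',260,208,308,280,(290,286),p[2]-.2377); print(d)
print('axis bias', onz(load('w4'),260-50+308/6,208-50+(307)/6,p[2]-.2345)[:2]-p[:2])
go([p[0]+d[0],p[1]+d[1],p[2]-.0115],-.0915)
E
```

```text
[0.5266 0.2855 0.3315]
[-0.002   0.0022]
axis bias [ 0.0001 -0.0006]
GO [-0.0087 -0.0081  0.046 ] [-0.0001 -0.0004 -0.0005] n>= 1
```

```bash
python3 -m handwheel '[[-0.006,-0.008,0.01,0,0,0,5],[-0.006,-0.008,0.02,0,0,0,5],[-0.006,-0.008,0.02,0,0,0,5],[-0.006,-0.008,0.035,0,0,0,5],[-0.006,-0.008,0.045,0,0,0,5]]'; python3 -m handwheel '[[0,0,0.01,0,0,0,5],[0,0,0.02,0,0,0,5],[0,0,0.03,0,0,0,5],[0,0,0.03,0,0,0,5]]'
python3 - <<'E'
from h import *
c=cap('wrist','w5'); r,p=tr(); print(p,bot.get_obs()['wrist_force'],p[2]-.2377)
u,v=260,208
a=cv2.resize(c['img'][v-50:v+50,u-50:u+50,::-1],(400,400),interpolation=cv2.INTER_CUBIC)
s=cap('side','s5'); q=proj(s,[p-[0,0,.2377]])[0]; print(q); u,v=np.round(q).astype(int)
b=cv2.resize(s['img'][v-40:v+30,u-35:u+35,::-1],(400,400),interpolation=cv2.INTER_CUBIC)
cv2.imwrite('pics/z3.png',np.hstack([a,b]))
E
```

```text
t: 6.05
tcp_pos: [0.5243, 0.289, 0.319]
tcp_rot: [0.999, -0.045, 0.0, 0.0]
wrist_force: [1.1, -1.9, 0.7]
width: 0.0128
grip_force: 41.2
t: 6.45
tcp_pos: [0.5244, 0.2889, 0.3113]
tcp_rot: [0.999, -0.045, -0.0, 0.0]
wrist_force: [2.1, -3.0, -0.7]
width: 0.0126
grip_force: 41.0
[0.5243 0.2889 0.3113] [ 1.4564 -2.5976 -0.8476] 0.07356399467452643
[232.7245 118.1483]
```

It's in the bore (little vertical force), so I'll ease the side load and push down.

```bash
python3 -m handwheel '[[0.003,0.005,0,0,0,0,5],[0.003,0.005,0.03,0,0,0,5],[0.003,0.005,0.06,0,0,0,5],[0.003,0.005,0.09,0,0,0,5],[0.003,0.005,0.12,0,0,0,5],[0.003,0.005,0.14,0,0,0,5]]' 60; python3 -m handwheel '[[0,0,0.02,0,0,0,5],[0,0,0.04,0,0,0,5],[0,0,0.05,0,0,0,5],[0,0,0.058,0,0,0,5],[0,0,0.058,0,0,0,5],[0,0,0.058,0,0,0,5]]'
```

```text
t: 7.15
tcp_pos: [0.5249, 0.2878, 0.2757]
tcp_rot: [0.999, -0.045, -0.0, 0.0]
wrist_force: [2.1, -0.4, 2.0]
width: 0.0122
grip_force: 58.7
t: 7.75
tcp_pos: [0.5251, 0.2878, 0.2633]
tcp_rot: [0.999, -0.045, 0.0, 0.0]
wrist_force: [-0.2, -2.5, 7.4]
width: 0.0119
grip_force: 59.7
```

```bash
python3 -m handwheel '[[0,0,0.008,0,0,0,5],[0,0,0.016,0,0,0,5],[0,0,0.016,0,0,0,5]]'; python3 -m handwheel '[[0,0,-0.008,0,0,0,5],[0,0,-0.008,0,0,0,30],[0,0,-0.008,0,0,0,30],[0,0,-0.008,0,0,0,30],[0,0,-0.1,0,0,0,30],[0,0,-0.3,0,0,0,30],[0,0,-0.4,0,0,0,30],[0,0,-0.4,0,0,0,30]]'
python3 - <<'E'
from h import *
r,p=tr(); print(p); c=cap('wrist','w6')
q=proj(c,[[.525,.2876,.117],[.525,.2876,.085]]); print(q)
u,v=np.round(q[0]).astype(int); u,v=min(u,430),min(v,320)
a=cv2.resize(c['img'][:,:,::-1],(533,400),interpolation=cv2.INTER_CUBIC)
s=cap('side','s6'); u,v=np.round(proj(s,[[.525,.2876,.1]])[0]).astype(int)
b=cv2.resize(s['img'][v-30:v+37,u-20:u+24,::-1],(263,400),interpolation=cv2.INTER_CUBIC)
cv2.imwrite('pics/z4.png',np.hstack([a,b]))
E
```

```text
t: 8.05
tcp_pos: [0.5254, 0.2879, 0.263]
tcp_rot: [0.999, -0.045, 0.001, 0.0]
wrist_force: [-10.8, -6.6, 33.6]
width: 0.0123
grip_force: 62.4
t: 8.85
tcp_pos: [0.5261, 0.2883, 0.3626]
tcp_rot: [0.999, -0.045, 0.003, -0.001]
wrist_force: [0.6, 0.5, 1.1]
width: 0.0299
grip_force: 0.0
[0.5261 0.2883 0.3626]
[[263.3474 206.8464]
 [263.049  192.3427]]
```

View pics/z4.png

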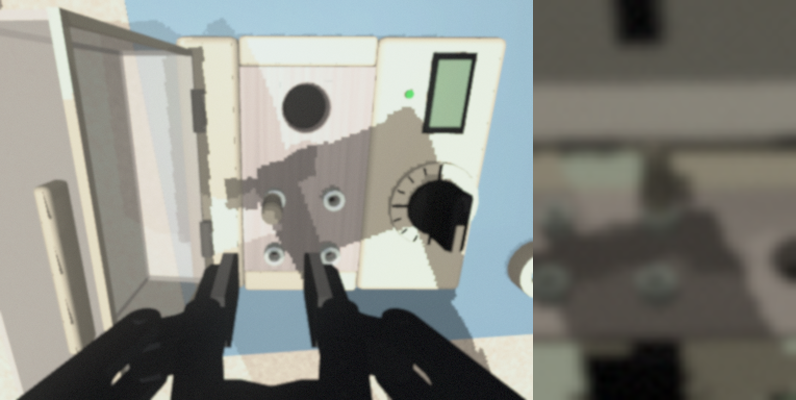

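Force rose to 34 N with no further travel, so the swab is home on the mouth. In z4 the handle stands at (272,207) on vial 0. I'll check numerically whether the rack or control moved.

```bash
cat >> h.py <<'E'
def chk(f):
    s0=load('side0')['img']; c=cap('side',f); s=c['img']
    for n,(x0,y0,x1,y1) in dict(rack=(192,300,262,380),ctl=(252,226,273,252)).items():
        t=cv2.cvtColor(s0[y0:y1,x0:x1],cv2.COLOR_RGB2GRAY); X,Y=max(x0-40,0),max(y0-40,0)
        g=cv2.cvtColor(s[Y:min(y1+40,384),X:x1+40],cv2.COLOR_RGB2GRAY)
        m=cv2.matchTemplate(g,t,cv2.TM_CCOEFF_NORMED); _,v,_,l=cv2.minMaxLoc(m); print(n,'shift px',l[0]+X-x0,l[1]+Y-y0,'score',round(v,3))
E
python3 - <<'E'
from h import *
chk('s7')
go([.5088,-.2896,.32],-.0915)
E
```

```text
rack shift px -1 -2 score 0.936
ctl shift px 0 0 score 0.999
GO [0.1477 2.3051 0.1488] [0.0003 0.0007 0.0002] n>= 12
```

```bash
python3 -m handwheel '[[0.05,1,0,0,0,0,34],[0.05,1,0,0,0,0,34],[0.05,1,0,0,0,0,34],[0.05,1,0,0,0,0,34],[0.05,1,0,0,0,0,34]]'; python3 -m handwheel '[[0.1,1,0.05,0,0,0,34],[0.1,1,0.05,0,0,0,34],[0.1,1,0.05,0,0,0,34],[0.1,1,0.05,0,0,0,34],[0.1,1,0.05,0,0,0,34]]';  python3 -m handwheel '[[0,0.305,0.18,0,0,0,34],[0,0.305,0.18,0,0,0,34],[0,0.305,0.18,0,0,0,34],[0,0.305,0.18,0,0,0,34]]'
python3 - <<'E'
from h import *
c=cap('wrist','w8'); r,p=tr(); print(p)
S=[[.4963,-.2402,.07],[.508,-.2908,.102],[.4563,-.3022,.102],[.4450,-.2514,.102]]
q=proj(c,S);print(q)
im=c['img'][100:330,130:400,::-1].copy()
im=cv2.resize(im,None,fx=2.5,fy=2.5,interpolation=cv2.INTER_CUBIC)
for a in (q-[130,100]+.5)*2.5-.5: cv2.circle(im,tuple(np.round(a).astype(int)),2,(0,0,255),-1)
cv2.imwrite('pics/w8b.png',im)
E
```

```text
t: 9.5
tcp_pos: [0.5135, 0.0364, 0.356]
tcp_rot: [0.999, -0.045, -0.002, -0.0]
wrist_force: [1.0, -0.7, -0.8]
width: 0.0335
grip_force: 0.0
t: 10.0
tcp_pos: [0.5159, -0.2133, 0.3434]
tcp_rot: [0.999, -0.046, -0.002, -0.001]
wrist_force: [1.0, 0.3, -1.2]
width: 0.0338
grip_force: 0.0
t: 10.4
tcp_pos: [0.509, -0.2876, 0.2981]
tcp_rot: [0.999, -0.046, -0.002, -0.002]
wrist_force: [0.2, 0.6, 0.4]
width: 0.0342
grip_force: 0.0
[ 0.5095 -0.287   0.2992]
[[192.4277 235.3491]
 [268.6029 234.6751]
 [294.7891 310.725 ]
 [213.4406 332.0979]]
```

View pics/w8b.png

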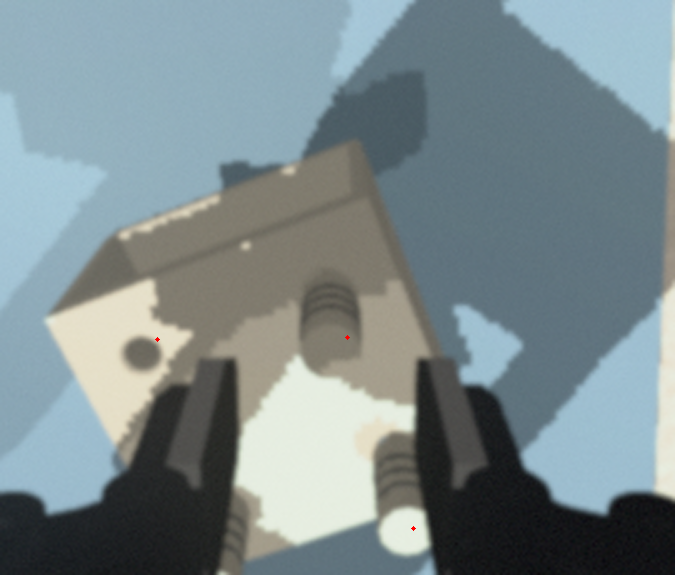

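The rack was nudged a little: tops are now at (330,348) and (404,530), and the empty hole is at (142,353).

```bash
python3 - <<'E'
from h import *
c=load('w8')
P=lambda u,v,z: onz(c,130+(u+.5)/2.5-.5,100+(v+.5)/2.5-.5,z)[:2]
a,b,h=P(330,348,.102),P(404,530,.102),P(142,353,.07); print(a,b,h,np.linalg.norm(a-b),np.linalg.norm(a-h)); print('4th',h+b-a)
go([a[0]+.0007,a[1]+.0005,.2475],-.0915)
E
```

```text
[ 0.5058 -0.2868] [ 0.4558 -0.3001] [ 0.4926 -0.2356] 0.0517244169378636 0.05279389882096556
4th [ 0.4426 -0.2489]
GO [-0.012  -0.0011  0.207 ] [-0.0007  0.0008  0.0001] n>= 2
```

```bash
python3 -m handwheel '[[-0.012,-0.001,0.1,0,0,0,34],[-0.012,-0.001,0.206,0,0,0,34],[-0.012,-0.001,0.206,0,0,0,34],[-0.012,-0.001,0.206,0,0,0,5],[-0.012,-0.001,0.206,0,0,0,5],[-0.012,-0.001,0.206,0,0,0,5],[-0.012,-0.001,0.206,0,0,0,5],[-0.012,-0.001,0.206,0,0,0,5],[-0.012,-0.001,0.206,0,0,0,5],[-0.012,-0.001,0.206,0,0,0,5]]' 60
python3 - <<'E'
from h import *
r,p=tr(); print(p, bot.get_obs()['wrist_force']); go([p[0],p[1],.38],-.0915); go([.4782,.2919,.38],-.0915)
E
```

```text
t: 11.45
tcp_pos: [0.5075, -0.2874, 0.2505]
tcp_rot: [0.999, -0.045, 0.001, 0.0]
wrist_force: [-0.3, 1.2, 5.6]
width: 0.0115
grip_force: 58.8
[ 0.5075 -0.2874  0.2505] [-0.2631  1.2048  5.5535]
GO [ 0.0009  0.0004 -0.5179] [ 0.0003 -0.0006  0.0002] n>= 3
GO [-0.3263 -2.2964 -0.5205] [ 0.0003 -0.0006  0.0002] n>= 12
```

```bash
python3 -m handwheel '[[0,0,-0.2,0,0,0,5],[0,0,-0.4,0,0,0,5],[0,0,-0.52,0,0,0,5],[0,0,-0.52,0,0,0,5],[-0.1,-0.98,-0.52,0,0,0,5],[-0.1,-0.98,-0.52,0,0,0,5],[-0.1,-0.98,-0.52,0,0,0,5],[-0.1,-0.98,-0.52,0,0,0,5],[-0.1,-0.98,-0.52,0,0,0,5],[-0.1,-0.98,-0.52,0,0,0,5]]'; python3 -m handwheel '[[-0.1,-1,0,0,0,0,5],[-0.1,-1,0,0,0,0,5],[-0.1,-1,0,0,0,0,5],[-0.1,-1,0,0,0,0,5],[-0.1,-1,0,0,0,0,5],[-0.1,-1,0,0,0,0,5],[-0.1,-1,0,0,0,0,5]]'
python3 - <<'E'
from h import *
go([.4792,.2919,.3305],-.0915)
E
```

```text
t: 12.45
tcp_pos: [0.5033, -0.036, 0.378]
tcp_rot: [0.999, -0.043, -0.001, -0.001]
wrist_force: [-0.1, -0.6, -0.9]
width: 0.0118
grip_force: 61.4
t: 13.15
tcp_pos: [0.5019, 0.2109, 0.3782]
tcp_rot: [0.999, -0.044, -0.001, 0.001]
wrist_force: [-0.2, 0.1, -0.6]
width: 0.0122
grip_force: 61.4
GO [-0.1187 -0.3148  0.1905] [0.0003 0.0005 0.001 ] n>= 2
```

```bash
python3 -m handwheel '[[-0.119,-0.315,0,0,0,0.001,5],[-0.119,-0.315,0.1,0,0,0.001,5],[-0.119,-0.315,0.19,0,0,0.001,5],[-0.119,-0.315,0.19,0,0,0.001,5],[-0.119,-0.315,0.19,0,0,0.001,5]]'
python3 - <<'E'
from h import *
c=cap('wrist','w9'); r,p=tr(); print(p)
u,v=260,208
z=cv2.resize(c['img'][v-50:v+50,u-50:u+50,::-1],(600,600),interpolation=cv2.INTER_CUBIC); z0=cv2.imread('pics/z2.png')
cv2.imwrite('pics/z5.png',z)
for i in (z0,z):
    print(cv2.HoughCircles(cv2.GaussianBlur(cv2.cvtColor(i,cv2.COLOR_BGR2GRAY),(0,0),4),cv2.HOUGH_GRADIENT,1,60,param1=60,param2=20,minRadius=55,maxRadius=90))
go([.4792,.2919,.3305],-.0915)
E
```

```text
t: 13.65
tcp_pos: [0.4803, 0.2899, 0.3315]
tcp_rot: [0.999, -0.048, -0.001, 0.001]
wrist_force: [0.7, 0.3, -0.2]
width: 0.0118
grip_force: 61.4
[0.4807 0.2901 0.3325]
None
None
GO [-0.0065 -0.0068  0.0079] [ 0.     -0.0002 -0.0015] n>= 1
```

View pics/z5.png

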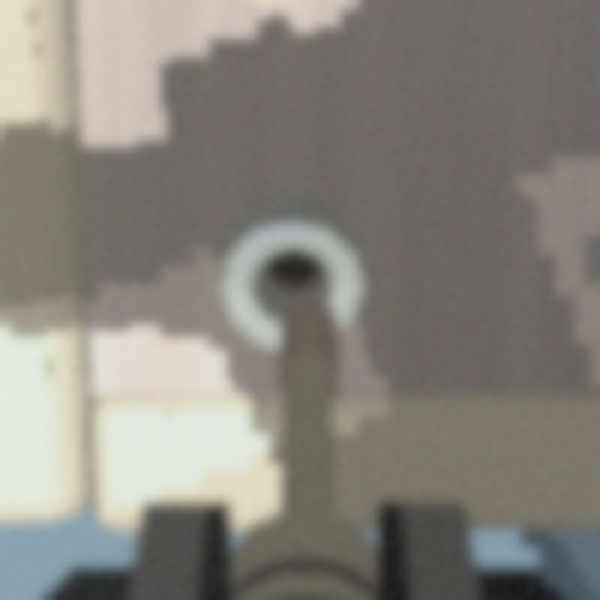

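The rod end is at zoom (310,293) and the mouth at (294,287), so it needs about +2 mm in y and nothing in x.

```bash
python3 -m handwheel '[[-0.001,-0.007,0.01,0,0,0,5],[-0.001,-0.007,0.02,0,0,0,5],[-0.001,-0.007,0.02,0,0,0,5],[-0.001,-0.007,0.035,0,0,0,5],[-0.001,-0.007,0.045,0,0,0,5],[-0.001,-0.007,0.055,0,0,0,5],[-0.001,-0.007,0.065,0,0,0,5],[-0.001,-0.007,0.075,0,0,0,5],[-0.001,-0.007,0.075,0,0,0,5]]'
```

```text
t: 14.6
tcp_pos: [0.4796, 0.2931, 0.3126]
tcp_rot: [0.999, -0.047, -0.0, 0.0]
wrist_force: [2.3, -2.6, -1.2]
width: 0.0117
grip_force: 61.4
```

```bash
python3 -m handwheel '[[0.003,0.005,0,0,0,0,5],[0.003,0.005,0.03,0,0,0,5],[0.003,0.005,0.06,0,0,0,5],[0.003,0.005,0.09,0,0,0,5],[0.003,0.005,0.12,0,0,0,5],[0.003,0.005,0.14,0,0,0,5],[0.003,0.005,0.16,0,0,0,5],[0.003,0.005,0.175,0,0,0,5],[0.003,0.005,0.19,0,0,0,5],[0.003,0.005,0.19,0,0,0,5]]';python3 -m handwheel '[[0,0,0.008,0,0,0,5],[0,0,0.014,0,0,0,5],[0,0,0.014,0,0,0,5]]'
```

```text
t: 15.6
tcp_pos: [0.4803, 0.292, 0.2656]
tcp_rot: [0.999, -0.047, 0.0, 0.0]
wrist_force: [0.9, -0.1, 2.2]
width: 0.012
grip_force: 62.0
t: 15.9
tcp_pos: [0.4806, 0.2921, 0.2653]
tcp_rot: [0.999, -0.047, 0.0, 0.0]
wrist_force: [-9.1, -5.4, 26.2]
width: 0.012
grip_force: 64.5
```

```bash
python3 -m handwheel '[[0,0,-0.008,0,0,0,5],[0,0,-0.008,0,0,0,30],[0,0,-0.008,0,0,0,30],[0,0,-0.008,0,0,0,30],[0,0,-0.1,0,0,0,30],[0,0,-0.3,0,0,0,30],[0,0,-0.4,0,0,0,30],[0,0,-0.4,0,0,0,30]]'
python3 - <<'E'
from h import *
chk('s10'); go([.4595,-.3001,.365],-.0915);go([.4595,-.3001,.2992],-.0915)
E
```

```text
t: 16.7
tcp_pos: [0.4814, 0.2926, 0.3663]
tcp_rot: [0.999, -0.047, 0.003, -0.001]
wrist_force: [-0.2, 0.8, 0.3]
width: 0.0298
grip_force: 0.0
rack shift px -4 -3 score 0.924
ctl shift px 0 0 score 0.999
GO [ 0.1381  2.3668 -0.0087] [-0.0005 -0.001  -0.0008] n>= 12
GO [0.1373 2.3672 0.2545] [-0.0005 -0.001  -0.0008] n>= 12
```

```bash
python3 -m handwheel '[[0.05,1,0,0,0,0,34],[0.05,1,0,0,0,0,34],[0.05,1,0,0,0,0,34],[0.05,1,0,0,0,0,34],[0.05,1,0,0,0,0,34]]'; python3 -m handwheel '[[0.087,1,0,0,0,0,34],[0.087,1,0,0,0,0,34],[0.087,1,0,0,0,0,34],[0.087,1,0,0,0,0,34],[0.087,1,0,0,0,0,34]]';  python3 -m handwheel '[[0,0.36,0.25,0,0,0,34],[0,0.36,0.25,0,0,0,34],[0,0.36,0.25,0,0,0,34],[0,0.36,0.25,0,0,0,34],[0,0.36,0.25,0,0,0,34]]'
python3 - <<'E'
from h import *
c=cap('wrist','w11'); r,p=tr(); print(p)
im=cv2.resize(c['img'][100:330,100:400,::-1],None,fx=2.5,fy=2.5,interpolation=cv2.INTER_CUBIC)
cv2.imwrite('pics/w11b.png',im)
E
```

```text
t: 17.25
tcp_pos: [0.4679, 0.0407, 0.3599]
tcp_rot: [0.999, -0.047, -0.002, -0.0]
wrist_force: [0.5, -0.7, -0.2]
width: 0.0342
grip_force: 0.0
t: 17.75
tcp_pos: [0.4663, -0.2094, 0.3599]
tcp_rot: [0.999, -0.047, -0.001, -0.001]
wrist_force: [1.0, 0.3, 0.3]
width: 0.0339
grip_force: 0.0
t: 18.25
tcp_pos: [0.4588, -0.2964, 0.2988]
tcp_rot: [0.999, -0.047, -0.001, -0.001]
wrist_force: [0.7, 0.0, 0.4]
width: 0.0336
grip_force: 0.0
[ 0.4592 -0.2962  0.2996]
```

View pics/w11b.png

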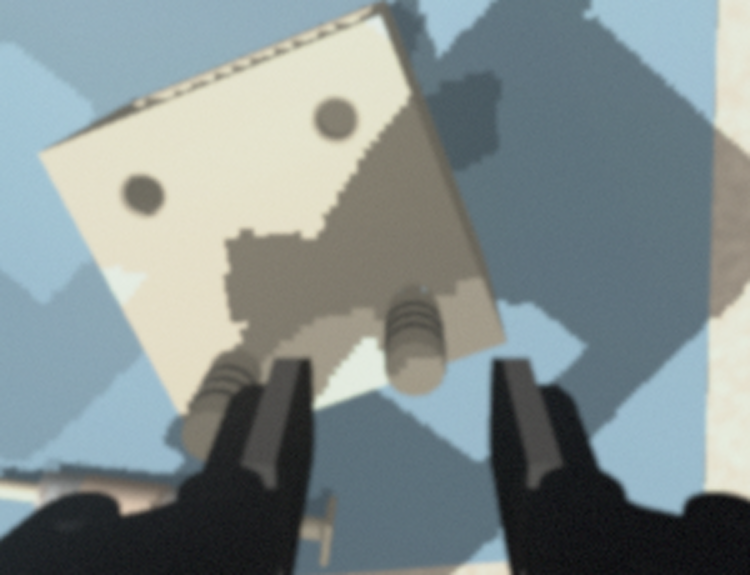

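Swab 3's top is at (414,373). Swab 4's top is at about (203,438), partly hidden, and the empty holes are at (143,195) and (335,119).

```bash
python3 - <<'E'
from h import *
c=load('w11')
P=lambda u,v,z: onz(c,100+(u+.5)/2.5-.5,100+(v+.5)/2.5-.5,z)[:2]
s3,s4,h1,h2=P(414,373,.102),P(203,436,.102),P(143,195,.07),P(335,119,.07); print(s3,s4,h1,h2,'s4 by holes',h1+s3-h2, np.linalg.norm(h1-h2),np.linalg.norm(s3-h2))
go([s3[0]+.0005,s3[1]+.0005,.2475],-.0915)
E
```

```text
[ 0.4494 -0.2974] [ 0.4377 -0.2474] [ 0.4878 -0.2335] [ 0.5023 -0.2834] s4 by holes [ 0.4349 -0.2475] 0.05189023674483115 0.05471664847676824
GO [-0.0367  0.0064  0.2083] [-0.0002  0.0001 -0.0005] n>= 2
```

```bash
python3 -m handwheel '[[-0.037,0.006,0.05,0,0,0,34],[-0.037,0.006,0.1,0,0,0,34],[-0.037,0.006,0.208,0,0,0,34],[-0.037,0.006,0.208,0,0,0,34],[-0.037,0.006,0.208,0,0,0,34],[-0.037,0.006,0.208,0,0,0,5],[-0.037,0.006,0.208,0,0,0,5],[-0.037,0.006,0.208,0,0,0,5],[-0.037,0.006,0.208,0,0,0,5],[-0.037,0.006,0.208,0,0,0,5],[-0.037,0.006,0.208,0,0,0,5],[-0.037,0.006,0.208,0,0,0,5]]' 60; python3 -m handwheel '[[0,0,-0.1,0,0,0,5],[0,0,-0.25,0,0,0,5],[0,0,-0.4,0,0,0,5],[0,0,-0.52,0,0,0,5],[0,0,-0.52,0,0,0,5],[0,0,-0.52,0,0,0,5]]'
python3 - <<'E'
from h import *
go([.5206,.2430,.38],-.0915); chk('s12')
E
```

```text
t: 19.5
tcp_pos: [0.45, -0.2984, 0.2487]
tcp_rot: [0.999, -0.047, 0.001, 0.001]
wrist_force: [-0.4, 0.1, 6.6]
width: 0.0121
grip_force: 58.6
t: 20.1
tcp_pos: [0.4495, -0.298, 0.378]
tcp_rot: [0.999, -0.047, 0.0, 0.001]
wrist_force: [-0.4, -0.2, -0.2]
width: 0.012
grip_force: 59.3
GO [ 0.0799 -2.181  -0.01  ] [ 0.0003 -0.0003 -0.0008] n>= 11
rack shift px 22 -13 score 0.374
ctl shift px 0 0 score 0.999
```

```bash
python3 -m handwheel '[[0.03,-1,0,0,0,0,5],[0.03,-1,0,0,0,0,5],[0.03,-1,0,0,0,0,5],[0.03,-1,0,0,0,0,5],[0.03,-1,0,0,0,0,5],[0.03,-1,0,0,0,0,5]]'; python3 -m handwheel '[[0.05,-1,0,0,0,0,5],[0.05,-1,0,0,0,0,5],[0.05,-1,0,0,0,0,5],[0.05,-1,0,0,0,0,5],[0.05,-1,0,0,0,0,5],[0.05,-1,0,0,0,0,5]]'
python3 - <<'E'
from h import *
go([.5210,.2430,.3295],-.0915)
E
```

```text
t: 20.75
tcp_pos: [0.4798, -0.0445, 0.3755]
tcp_rot: [0.999, -0.044, -0.002, -0.002]
wrist_force: [-0.0, -0.2, -0.5]
width: 0.0119
grip_force: 59.3
t: 21.35
tcp_pos: [0.5161, 0.2021, 0.3757]
tcp_rot: [0.999, -0.044, -0.001, -0.001]
wrist_force: [-1.1, -1.1, -0.1]
width: 0.0121
grip_force: 59.3
GO [ 0.0057 -0.1645  0.1848] [-0.0003  0.0008  0.0009] n>= 2
```

```bash
python3 -m handwheel '[[0.006,-0.164,0,0,0,0.001,5],[0.006,-0.164,0.1,0,0,0.001,5],[0.006,-0.164,0.18,0,0,0.001,5],[0.006,-0.164,0.18,0,0,0.001,5],[0.006,-0.164,0.18,0,0,0.001,5],[0.006,-0.164,0.18,0,0,0.001,5]]'
python3 - <<'E'
from h import *
r,p=tr(); c=cap('wrist','w13'); r,p=tr(); print(p)
u,v=260,208
z=c['img'][v-50:v+50,u-50:u+50]; 
# correlate tip+mouth patch with earlier pictures of known offset
for f in ('w4','w9'):
    k=load(f)['img'][v-50:v+50,u-50:u+50]
    t=cv2.cvtColor(k[33:62,34:63],cv2.COLOR_RGB2GRAY); m=cv2.matchTemplate(cv2.cvtColor(z,cv2.COLOR_RGB2GRAY),t,cv2.TM_CCOEFF_NORMED); print(f,cv2.minMaxLoc(m))
cv2.imwrite('pics/z6.png',cv2.resize(z[:,:,::-1],(600,600),interpolation=cv2.INTER_CUBIC))
go([.5210,.2430,.3295],-.0915)
E
```

```text
t: 21.95
tcp_pos: [0.5224, 0.2379, 0.3333]
tcp_rot: [0.999, -0.049, 0.001, -0.0]
wrist_force: [0.3, 0.1, -0.2]
width: 0.0119
grip_force: 59.3
[0.5224 0.238  0.3337]
w4 (-0.4138270914554596, 0.8831141591072083, (71, 41), (31, 32))
w9 (-0.38372325897216797, 0.8637571334838867, (71, 40), (31, 32))
GO [-0.0076 -0.0192  0.0166] [-0.0001 -0.0006 -0.0021] n>= 1
```

```bash
python3 -m handwheel '[[-0.006,-0.018,0.005,0,0,-0.002,5],[-0.006,-0.018,0.01,0,0,-0.002,5],[-0.006,-0.018,0.01,0,0,-0.002,5],[-0.006,-0.018,0.01,0,0,-0.002,5]]'
```

```text
t: 22.4
tcp_pos: [0.5207, 0.2433, 0.3301]
tcp_rot: [0.999, -0.045, 0.0, 0.0]
wrist_force: [0.3, 0.2, -0.3]
width: 0.0121
grip_force: 59.3
```

```bash
python3 -m handwheel '[[0.001,-0.001,0.015,0,0,0,5],[0.001,-0.001,0.03,0,0,0,5],[0.001,-0.001,0.045,0,0,0,5],[0.001,-0.001,0.06,0,0,0,5],[0.001,-0.001,0.072,0,0,0,5],[0.001,-0.001,0.072,0,0,0,5]]'
```

```text
t: 23.0
tcp_pos: [0.5208, 0.2434, 0.3113]
tcp_rot: [0.999, -0.045, -0.001, 0.0]
wrist_force: [-0.5, 0.3, -1.0]
width: 0.0124
grip_force: 59.3
```

```bash
python3 -m handwheel '[[0,0,0.03,0,0,0,5],[0,0,0.06,0,0,0,5],[0,0,0.09,0,0,0,5],[0,0,0.12,0,0,0,5],[0,0,0.14,0,0,0,5],[0,0,0.16,0,0,0,5],[0,0,0.175,0,0,0,5],[0,0,0.19,0,0,0,5],[0,0,0.19,0,0,0,5]]';python3 -m handwheel '[[0,0,0.008,0,0,0,5],[0,0,0.014,0,0,0,5],[0,0,0.014,0,0,0,5]]'
```

```text
t: 23.9
tcp_pos: [0.5209, 0.2434, 0.2641]
tcp_rot: [0.999, -0.045, -0.0, 0.0]
wrist_force: [0.4, -0.0, -1.7]
width: 0.0121
grip_force: 59.8
t: 24.2
tcp_pos: [0.5212, 0.2436, 0.2636]
tcp_rot: [0.999, -0.045, 0.0, 0.0]
wrist_force: [-8.2, -3.0, 19.0]
width: 0.0121
grip_force: 61.9
```

```bash
python3 -m handwheel '[[0,0,-0.008,0,0,0,5],[0,0,-0.008,0,0,0,30],[0,0,-0.008,0,0,0,30],[0,0,-0.008,0,0,0,30],[0,0,-0.1,0,0,0,30],[0,0,-0.3,0,0,0,30],[0,0,-0.4,0,0,0,30],[0,0,-0.4,0,0,0,30]]'
python3 - <<'E'
from h import *
chk('s14'); go([.4405,-.2475,.365],-.0915)
E
```

```text
t: 25.0
tcp_pos: [0.5224, 0.2438, 0.3658]
tcp_rot: [0.999, -0.045, 0.004, -0.001]
wrist_force: [0.8, 0.3, 1.1]
width: 0.0302
grip_force: 0.0
rack shift px -5 -3 score 0.949
ctl shift px 0 0 score 0.999
GO [-0.1449  1.9857 -0.0112] [-0.0004 -0.0013  0.0002] n>= 10
```

```bash
python3 -m handwheel '[[-0.07,1,0,0,0,0,34],[-0.07,1,0,0,0,0,34],[-0.07,1,0,0,0,0,34],[-0.07,1,0,0,0,0,34],[-0.07,1,0,0,0,0,34]]'; python3 -m handwheel '[[-0.07,0.98,0,0,0,0,34],[-0.07,0.98,0,0,0,0,34],[-0.07,0.98,0,0,0,0,34],[-0.07,0.98,0,0,0,0,34],[-0.07,0.98,0.1,0,0,0,34],[-0.07,0.98,0.24,0,0,0,34],[-0.07,0.98,0.24,0,0,0,34]]'
python3 - <<'E'
from h import *
c=cap('wrist','w15'); r,p=tr(); print(p)
im=cv2.resize(c['img'][100:330,100:400,::-1],None,fx=2.5,fy=2.5,interpolation=cv2.INTER_CUBIC)
q=(proj(c,[[.4365,-.2475,.102]])[0]-100+.5)*2.5-.5; print(q)
cv2.imwrite('pics/w15b.png',im)
E
```

```text
t: 25.55
tcp_pos: [0.4797, -0.0048, 0.3591]
tcp_rot: [0.999, -0.045, -0.001, -0.0]
wrist_force: [0.8, -0.7, 0.7]
width: 0.0339
grip_force: 0.0
t: 26.25
tcp_pos: [0.4386, -0.2452, 0.2949]
tcp_rot: [0.999, -0.047, -0.005, -0.004]
wrist_force: [-0.9, 0.4, -0.8]
width: 0.0341
grip_force: 0.0
[ 0.4397 -0.2449  0.2974]
[422.5004 344.3549]
```

View pics/w15b.png

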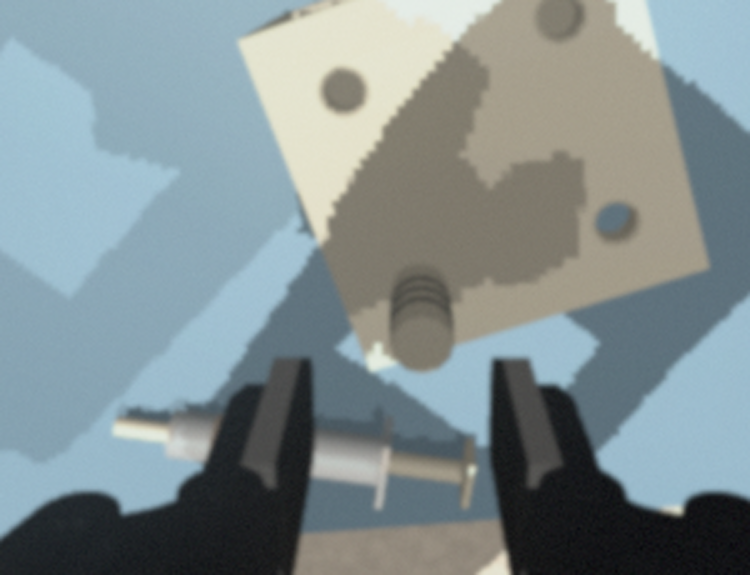

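Swab 4's top is at (422,341), as predicted.

```bash
python3 - <<'E'
from h import *
c=load('w15'); a=onz(c,100+422.5/2.5-.5,100+341.5/2.5-.5,.102)[:2]; print(a); r,p=tr();print(p)
go([a[0]+.0006,a[1],.2475],-.0915)
E
```

```text
[ 0.4373 -0.2475]
[ 0.4397 -0.2449  0.2974]
GO [-0.0046  0.012   0.1996] [-0.0018  0.0023 -0.0003] n>= 2
```

```bash
python3 -m handwheel '[[-0.005,0.01,0.05,0,0,0,34],[-0.005,0.01,0.1,0,0,0,34],[-0.005,0.01,0.2,0,0,0,34],[-0.005,0.01,0.2,0,0,0,34],[-0.005,0.01,0.2,0,0,0,34],[-0.005,0.01,0.2,0,0,0,5],[-0.005,0.01,0.2,0,0,0,5],[-0.005,0.01,0.2,0,0,0,5],[-0.005,0.01,0.2,0,0,0,5],[-0.005,0.01,0.2,0,0,0,5],[-0.005,0.01,0.2,0,0,0,5],[-0.005,0.01,0.2,0,0,0,5]]' 60; python3 -m handwheel '[[0,0,-0.1,0,0,0,5],[0,0,-0.25,0,0,0,5],[0,0,-0.4,0,0,0,5],[0,0,-0.52,0,0,0,5],[0,0,-0.52,0,0,0,5],[0,0,-0.52,0,0,0,5]]'
python3 - <<'E'
from h import *
go([.475,.2476,.38],-.0915)
E
```

```text
t: 27.5
tcp_pos: [0.4404, -0.2484, 0.2524]
tcp_rot: [0.999, -0.045, 0.001, 0.001]
wrist_force: [0.5, 1.6, 6.7]
width: 0.0121
grip_force: 58.6
t: 28.1
tcp_pos: [0.4398, -0.2481, 0.3818]
tcp_rot: [0.999, -0.045, 0.001, 0.001]
wrist_force: [-0.7, 0.8, 0.5]
width: 0.0116
grip_force: 59.2
GO [-0.0399 -1.9876  0.0045] [ 0.0004 -0.0005  0.0002] n>= 10
```

```bash
python3 -m handwheel '[[-0.02,-1,0,0,0,0,5],[-0.02,-1,0,0,0,0,5],[-0.02,-1,0,0,0,0,5],[-0.02,-1,0,0,0,0,5],[-0.02,-1,0,0,0,0,5],[-0.02,-1,0,0,0,0,5]]'; python3 -m handwheel '[[0.05,-0.93,0,0,0,0,5],[0.05,-0.93,0,0,0,0,5],[0.05,-0.93,0,0,0,0,5],[0.05,-0.93,0,0,0,0,5],[0.05,-0.93,0,0,0,0,5],[0.05,-0.93,0,0,0,0,5],[0.05,-0.93,0,0,0,0,5]]'
python3 - <<'E'
from h import *
go([.4765,.2455,.336],-.0915)
E
```

```text
t: 28.7
tcp_pos: [0.4565, 0.0066, 0.3792]
tcp_rot: [0.999, -0.042, -0.002, -0.001]
wrist_force: [1.0, -1.4, 0.0]
width: 0.0116
grip_force: 59.3
t: 29.4
tcp_pos: [0.4909, 0.2315, 0.3793]
tcp_rot: [0.999, -0.045, -0.001, 0.001]
wrist_force: [0.4, -0.1, 0.0]
width: 0.0123
grip_force: 59.3
GO [-0.0618 -0.0511  0.1732] [0.0005 0.0009 0.0006] n>= 1
```

```bash
python3 -m handwheel '[[-0.06,-0.051,0.05,0,0,0,5],[-0.06,-0.051,0.12,0,0,0,5],[-0.06,-0.051,0.17,0,0,0,5],[-0.06,-0.051,0.17,0,0,0,5],[-0.06,-0.051,0.17,0,0,0,5],[-0.06,-0.051,0.17,0,0,0,5]]'
python3 - <<'E'
from h import *
c=cap('wrist','w16'); r,p=tr(); print(p,'tipz',p[2]-.2424)
z=c['img'][158:258,210:310]
# rod centre column profile & tip row: compare to w9/w4/w13 through a strip between pads
g=cv2.cvtColor(z,cv2.COLOR_RGB2GRAY)
for f in ('w4','w9','w13'):
    k=cv2.cvtColor(load(f)['img'][158:258,210:310],cv2.COLOR_RGB2GRAY)
    t=k[33:58,36:62]; m=cv2.matchTemplate(g,t,cv2.TM_CCOEFF_NORMED); print(f,'mouth+tip',cv2.minMaxLoc(m)[1::2])
a=cv2.resize(z[:,:,::-1],(400,400),interpolation=cv2.INTER_CUBIC); b=cv2.resize(load('w13')['img'][158:258,210:310,::-1],(400,400),interpolation=cv2.INTER_CUBIC)
cv2.imwrite('pics/z7.png',np.hstack([a,b]))
E
```

```text
t: 30.0
tcp_pos: [0.4779, 0.2452, 0.3393]
tcp_rot: [0.999, -0.046, 0.001, -0.0]
wrist_force: [0.5, 0.4, 1.0]
width: 0.0115
grip_force: 59.3
[0.4779 0.2454 0.3395] tipz 0.09705360700009202
w4 mouth+tip (0.9033330082893372, (37, 33))
w9 mouth+tip (0.9143527746200562, (37, 32))
w13 mouth+tip (0.8364083170890808, (40, 33))
```

View pics/z7.png

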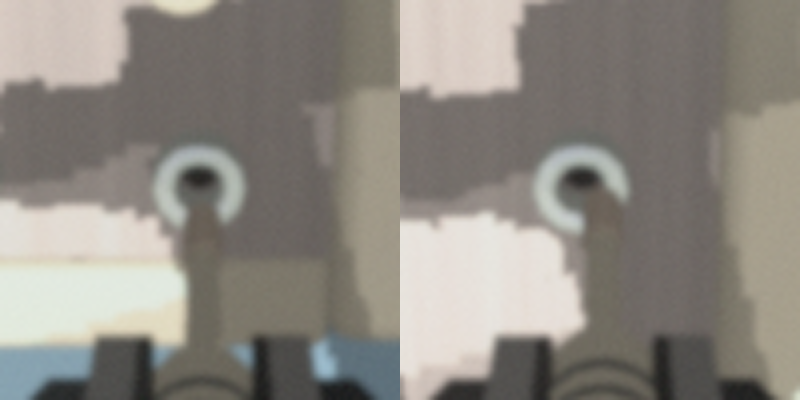

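The tip is at (203,205) and the mouth at (199,189). Compared with the known insertion, it needs about (+0.4, +2.2) mm.

```bash
python3 -m handwheel '[[0.003,-0.008,0.01,0,0,0,5],[0.003,-0.008,0.02,0,0,0,5],[0.003,-0.008,0.03,0,0,0,5],[0.003,-0.008,0.03,0,0,0,5]]'
```

```text
t: 30.45
tcp_pos: [0.478, 0.2477, 0.3305]
tcp_rot: [0.999, -0.045, -0.0, 0.0]
wrist_force: [0.5, -0.5, -0.5]
width: 0.0118
grip_force: 59.3
```

```bash
python3 -m handwheel '[[0.001,0,0.015,0,0,0,5],[0.001,0,0.03,0,0,0,5],[0.001,0,0.045,0,0,0,5],[0.001,0,0.055,0,0,0,5],[0.001,0,0.06,0,0,0,5],[0.001,0,0.06,0,0,0,5]]'
```

```text
t: 31.05
tcp_pos: [0.4784, 0.2476, 0.3157]
tcp_rot: [0.999, -0.045, -0.0, 0.0]
wrist_force: [0.2, -1.0, -1.4]
width: 0.0118
grip_force: 59.3
```

```bash
python3 -m handwheel '[[0,0,0.03,0,0,0,5],[0,0,0.06,0,0,0,5],[0,0,0.09,0,0,0,5],[0,0,0.12,0,0,0,5],[0,0,0.14,0,0,0,5],[0,0,0.16,0,0,0,5],[0,0,0.175,0,0,0,5],[0,0,0.19,0,0,0,5],[0,0,0.19,0,0,0,5]]';python3 -m handwheel '[[0,0,0.01,0,0,0,5],[0,0,0.018,0,0,0,5],[0,0,0.018,0,0,0,5]]'
```

```text
t: 31.95
tcp_pos: [0.4783, 0.2476, 0.2679]
tcp_rot: [0.999, -0.045, -0.0, 0.0]
wrist_force: [0.5, 0.3, -1.0]
width: 0.0118
grip_force: 59.4
t: 32.25
tcp_pos: [0.4789, 0.2478, 0.2672]
tcp_rot: [0.999, -0.045, 0.0, 0.0]
wrist_force: [-10.0, -3.6, 24.0]
width: 0.0117
grip_force: 62.5
```

All four swabs are home and I've used all 14 views, so the rest is numeric. Next is the control vial.

```bash
python3 -m handwheel '[[0,0,-0.01,0,0,0,5],[0,0,-0.01,0,0,0,30],[0,0,-0.01,0,0,0,30],[0,0,-0.01,0,0,0,30],[0,0,-0.1,0,0,0,30],[0,0,-0.3,0,0,0,30],[0,0,-0.4,0,0,0,30],[0,0,-0.4,0,0,0,30]]'
python3 - <<'E'
from h import *
chk('s17'); go([.568,-.0625,.33],-.0915)
E
```

```text
t: 33.05
tcp_pos: [0.4799, 0.2481, 0.3684]
tcp_rot: [0.999, -0.045, 0.004, -0.001]
wrist_force: [0.7, -0.7, 0.0]
width: 0.0301
grip_force: 0.0
rack shift px -5 -3 score 0.942
ctl shift px 0 0 score 0.999
GO [0.4661 1.2042 0.1436] [-0.0005 -0.0013  0.0002] n>= 7
```

```bash
cat > sock.py <<'E'
from h import *
cap('wrist','w17')
for f in ('w3','w6','w17'):
    c=load(f); u,v=proj(c,[[.590,.256,.075]])[0]; r=30; x0,y0=int(u)-r,max(int(v)-r,0)
    g=cv2.GaussianBlur(cv2.cvtColor(c['img'][y0:int(v)+r,x0:x0+2*r],cv2.COLOR_RGB2GRAY),(0,0),1)
    _,b=cv2.threshold(g,85,255,cv2.THRESH_BINARY_INV); n,l,s,m=cv2.connectedComponentsWithStats(b)
    i=1+np.argmax(s[1:,4]); cn,_=cv2.findContours((l==i).astype(np.uint8),cv2.RETR_EXTERNAL,cv2.CHAIN_APPROX_NONE)
    h=cv2.convexHull(max(cn,key=len)); w=np.array([onz(c,x0+a[0][0],y0+a[0][1],.075)[:2] for a in h],np.float32)
    e=cv2.minEnclosingCircle(w*1000); print(f,s[i],'circ mm',e,'bbox',w.min(0),w.max(0),w.min(0)/2+w.max(0)/2)
E
python3 sock.py
```

```text
w3 [  10    9   40   45 1366] circ mm ((589.3357543945312, 256.8475036621094), 15.550695419311523) bbox [0.5738 0.2425] [0.6048 0.2718] [0.5893 0.2571]
w6 [   6   10   40   42 1339] circ mm ((590.248046875, 259.4300537109375), 15.43309497833252) bbox [0.5751 0.2448] [0.6053 0.2745] [0.5902 0.2597]
w17 [   6    9   44   47 1625] circ mm ((588.9428100585938, 258.4153137207031), 15.760075569152832) bbox [0.5733 0.2427] [0.604 0.274] [0.5887 0.2583]
```

```bash
python3 -m handwheel '[[0.233,0.6,0,0,0,0,60],[0.233,0.6,0,0,0,0,60],[0.233,0.6,0,0,0,0,60],[0.233,0.6,0,0,0,0,60]]';python3 -m handwheel '[[0.233,0.6,0.14,0,0,0,60],[0.233,0.6,0.14,0,0,0,60],[0.233,0.6,0.14,0,0,0,60],[0.233,0.6,0.14,0,0,0,60],[0.233,0.6,0.14,0,0,0,60],[0.233,0.6,0.14,0,0,0,60]]'
python3 - <<'E'
from h import *
c=cap('wrist','w18'); r,p=tr(); print(p); 
hsv=cv2.cvtColor(c['img'],cv2.COLOR_RGB2HSV); u,v=proj(c,[[.566,-.0625,.052]])[0]; print(u,v)
x0,y0=int(u)-36,int(v)-36; s=hsv[y0:y0+72,x0:x0+72]
print(s[::6,::6,0]); print(s[::6,::6,1]); print(s[::6,::6,2])
E
```

```text
t: 33.55
tcp_pos: [0.5234, 0.089, 0.3619]
tcp_rot: [0.999, -0.048, -0.001, 0.001]
wrist_force: [0.2, 0.8, 0.6]
width: 0.06
grip_force: 0.0
t: 34.15
tcp_pos: [0.5668, -0.0607, 0.3278]
tcp_rot: [0.999, -0.046, -0.001, -0.001]
wrist_force: [-0.5, -0.3, 0.8]
width: 0.0598
grip_force: 0.0
[ 0.5668 -0.0602  0.3283]
263.8202025121695 189.42634919912922
[[100 100 100  99 100 101 101 100 102 103  99 100]
 [100  99 100 100 101  15  17  18 100 101 100 100]
 [102 103 100 101  20  35  43  30  17 100 100  99]
 [101 100 100 100  68 103  98  90  51 100  99 100]
 [ 99  99 100  45  84  75  60  80  75  75 100 100]
 [ 99  99 100  69  50  40  60  30  60  64  98 100]
 [100  99  99  90  60  75  60  30  53  93  99  99]
 [100 100  99  99  72  60  60  45  81  99 100 100]
 [ 99 100 100 101 100  94  72  97 100  99 101 100]
 [ 99 100 100 100 100 100 100 101 100 102 100 100]
 [100 100 100 100 100 100 102 102 102 101 100 100]
 [100 100 100 100 100 100 101 100 101 101 100 101]]
[[57 56 58 56 56 57 61 64 63 61 65 62]
 [60 63 63 59 41 30 34 31 53 59 56 60]
 [59 63 62 51 28 13 14 11 35 60 59 62]
 [62 62 61  8  6 10  8
[... 242 characters left out ...]
0 59 60]
 [56 59 58 57 59 63 62 61 60 60 57 60]
 [58 59 59 58 60 59 64 64 64 60 60 60]]
[[194 192 194 192 191 174 104 104 105 104 102 124]
 [123 105 122 148 105 103 106 100 124 129 127 128]
 [122 106 119 105 108 116 130 113 103 128 129 128]
 [115 107 122  98 182 174 126 168 171 122 126 128]
 [107 109 130 152 112  71  70  69 132 140 129 128]
 [166 149 187 192  83  85  86  85  75 171 125 128]
 [188 214 215 204  85  85  87  85  88 148 128 128]
 [194 217 213 214  92  86  82  86  97 128 128 127]
 [207 216 215 215 210  92  85  93 128 128 131 130]
 [214 215 214 213 211 131 130 130 128 131 211 192]
 [214 216 216 214 196 130 128 130 128 132 213 212]
 [215 215 215 214 183 129 132 128 127 156 212 212]]
```

```bash
python3 - <<'E'
from h import *
c=load('w18'); r,p=tr(); hsv=cv2.cvtColor(cv2.GaussianBlur(c['img'],(0,0),.8),cv2.COLOR_RGB2HSV)
x0,y0=263-36,189-36; s=hsv[y0:y0+72,x0:x0+72].astype(int)
def fit(b,z):
    n,l,st,m=cv2.connectedComponentsWithStats(b.astype(np.uint8)); i=1+np.argmax(st[1:,4]); ys,xs=np.where(l==i)
    w=np.array([onz(c,x0+a,y0+q,z)[:2] for a,q in zip(xs,ys)],np.float32)*1000
    print(st[i],cv2.minEnclosingCircle(w),w.mean(0),(w.min(0)+w.max(0))/2)
fit((s[...,1]<30)&(s[...,2]<102)&(s[...,2]>76),.052)
print(p)
for z in (.252,.194): go([.566,-.0625,z],-.0915)
E
```

```text
[ 22  19  28  31 549] ((567.8045043945312, -61.65578842163086), 12.473833084106445) [565.8854 -61.6667] [567.8448 -61.7109]
[ 0.5668 -0.0602  0.3283]
GO [-0.002   0.0097  0.3052] [-0.0003  0.0005  0.0005] n>= 2
GO [-0.0016  0.01    0.5372] [-0.0003  0.0005  0.0005] n>= 3
```

```bash
python3 -m handwheel '[[0.004,0.007,0.15,0,0,0,60],[0.004,0.007,0.3,0,0,0,60],[0.004,0.007,0.42,0,0,0,60],[0.004,0.007,0.53,0,0,0,60],[0.004,0.007,0.53,0,0,0,60],[0.004,0.007,0.53,0,0,0,60],[0.004,0.007,0.53,0,0,0,20],[0.004,0.007,0.53,0,0,0,20],[0.004,0.007,0.53,0,0,0,20],[0.004,0.007,0.53,0,0,0,20],[0.004,0.007,0.53,0,0,0,20],[0.004,0.007,0.53,0,0,0,20],[0.004,0.007,0.53,0,0,0,20],[0.004,0.007,0.53,0,0,0,20],[0.004,0.007,0.53,0,0,0,20]]' 50
```

```text
t: 35.7
tcp_pos: [0.5691, -0.0635, 0.1989]
tcp_rot: [0.999, -0.045, 0.002, 0.0]
wrist_force: [-0.9, 1.6, 7.0]
width: 0.03
grip_force: 49.1
```

```bash
python3 -m handwheel '[[0,0,-0.1,0,0,0,20],[0,0,-0.3,0,0,0,20],[0,0,-0.5,0,0,0,20],[0,0,-0.65,0,0,0,20],[0,0,-0.65,0,0,0,20],[0,-0.6,-0.65,0,0,0,20],[0,-0.6,-0.65,0,0,0,20],[0,-0.6,-0.65,0,0,0,20],[0,-0.6,-0.65,0,0,0,20],[0,-0.6,-0.65,0,0,0,20]]'
python3 - <<'E'
from h import *
go([.5907,.2595,.36],-.0915)
E
```

```text
t: 36.7
tcp_pos: [0.5814, 0.0871, 0.3589]
tcp_rot: [0.999, -0.044, -0.0, 0.0]
wrist_force: [0.1, -0.2, -1.3]
width: 0.0301
grip_force: 49.8
GO [-0.0234 -0.6901 -0.0048] [0.0001 0.     0.0011] n>= 4
```

```bash
python3 -m handwheel '[[-0.023,-0.69,0,0,0,0.001,20],[-0.023,-0.69,0,0,0,0.001,20],[-0.023,-0.69,0,0,0,0.001,20],[-0.023,-0.69,0,0,0,0.001,20],[-0.023,-0.69,0.1,0,0,0.001,20],[-0.023,-0.69,0.2,0,0,0.001,20],[-0.023,-0.69,0.2,0,0,0.001,20],[-0.023,-0.69,0.2,0,0,0.001,20],[-0.023,-0.69,0.2,0,0,0.001,20]]'
python3 - <<'E'
from h import *
go([.5907,.2595,.280],-.0915); c=cap('wrist','w19'); r,p=tr(); print(p,'bottom',p[2]-.1989)
# dark socket visible edge: rows profile along the tool x line beyond the control
for dy in (-.012,0,.012):
    q=[proj(c,[[.589+d,.2595+dy-.0914*d,.075]])[0] for d in np.arange(-.004,.03,.002)]
    g=cv2.cvtColor(c['img'],cv2.COLOR_RGB2GRAY); print(dy,[int(g[int(round(b)),int(round(a))]) for a,b in q])
E
```

```text
t: 37.6
tcp_pos: [0.5926, 0.2573, 0.3107]
tcp_rot: [0.999, -0.048, 0.001, -0.0]
wrist_force: [-0.5, 0.8, 0.6]
width: 0.0299
grip_force: 49.8
GO [-0.0086 -0.0079  0.1229] [-0.0002 -0.0007 -0.0013] n>= 1
[0.5925 0.2576 0.3109] bottom 0.11204175710306444
-0.012 [73, 44, 36, 35, 34, 34, 36, 38, 61, 107, 113, 112, 113, 114, 113, 113, 112]
0 [102, 81, 65, 40, 38, 38, 40, 39, 39, 39, 42, 78, 117, 116, 116, 116, 111]
0.012 [103, 97, 76, 46, 42, 44, 47, 46, 62, 103, 114, 116, 114, 114, 115, 115, 117]
```

```bash
python3 -m handwheel '[[-0.008,-0.008,0.04,0,0,-0.001,20],[-0.008,-0.008,0.08,0,0,-0.001,20],[-0.008,-0.008,0.11,0,0,-0.001,20],[-0.008,-0.008,0.11,0,0,-0.001,20],[-0.008,-0.008,0.11,0,0,-0.001,20]]'
```

```text
t: 38.15
tcp_pos: [0.5897, 0.2604, 0.281]
tcp_rot: [0.999, -0.045, -0.0, 0.0]
wrist_force: [-0.6, 0.8, 0.3]
width: 0.0302
grip_force: 49.8
```

```bash
python3 -m handwheel '[[0.003,0.002,0.01,0,0,0,20],[0.003,0.002,0.02,0,0,0,20],[0.003,0.002,0.03,0,0,0,20],[0.003,0.002,0.038,0,0,0,20],[0.003,0.002,0.044,0,0,0,20],[0.003,0.002,0.044,0,0,0,20]]'
```

```text
t: 38.75
tcp_pos: [0.5915, 0.2596, 0.273]
tcp_rot: [0.999, -0.045, 0.002, 0.0]
wrist_force: [-1.8, -3.1, 11.1]
width: 0.0299
grip_force: 51.0
```

```bash
python3 - <<'E'
from h import *
o=bot.get_obs(); print(o['tcp_pos'],o['wrist_force'],o['torque'])
E
python3 -m handwheel '[[0,0,-0.016,0,0,0,20],[0,0,-0.016,0,0,0,20],[0,0,-0.016,0,0,0,20]]'
python3 - <<'E'
from h import *
o=bot.get_obs(); print(o['tcp_pos'],o['wrist_force'],o['torque'])
E
```

```text
[0.5915 0.2596 0.273 ] [-1.8464 -3.1281 11.1386] [-0.4254  0.5364 -0.0797]
t: 39.05
tcp_pos: [0.5904, 0.2598, 0.2742]
tcp_rot: [0.999, -0.045, -0.0, -0.0]
wrist_force: [0.4, 0.2, -0.2]
width: 0.0298
grip_force: 49.9
[0.5904 0.2598 0.2742] [ 0.42    0.2346 -0.1945] [-0.0367 -0.0193 -0.001 ]
```

```bash
python3 -m handwheel '[[0.002,0.006,0,0,0,0,20],[0.002,0.006,0.005,0,0,0,20],[0.002,0.006,0.01,0,0,0,20],[0.002,0.006,0.015,0,0,0,20],[0.002,0.006,0.02,0,0,0,20],[0.002,0.006,0.02,0,0,0,20]]'
python3 - <<'E'
from h import *
o=bot.get_obs(); print(o['tcp_pos'],o['wrist_force'],o['torque'])
E
```

```text
t: 39.65
tcp_pos: [0.5912, 0.2582, 0.2697]
tcp_rot: [0.999, -0.045, 0.0, -0.0]
wrist_force: [2.0, 0.1, -0.5]
width: 0.0298
grip_force: 50.0
[0.5912 0.2582 0.2697] [ 2.0218  0.1134 -0.5197] [-0.1822 -0.3912  0.0356]
```

It's in, so I'll lower it to the floor.

```bash
python3 -m handwheel '[[0.002,0,0.01,0,0,0,20],[0.002,0,0.02,0,0,0,20],[0.002,0,0.03,0,0,0,20],[0.002,0,0.04,0,0,0,20],[0.002,0,0.05,0,0,0,20],[0.002,0,0.05,0,0,0,20]]'
python3 - <<'E'
from h import *
o=bot.get_obs(); print(o['tcp_pos'],o['wrist_force'],o['torque'])
E
```

```text
t: 40.25
tcp_pos: [0.5914, 0.2582, 0.2564]
tcp_rot: [0.999, -0.045, -0.0, 0.0]
wrist_force: [2.8, -0.9, -2.6]
width: 0.0299
grip_force: 49.8
[0.5914 0.2582 0.2564] [ 2.8276 -0.9366 -2.5891] [-0.2189 -0.4113 -0.0143]
```

```bash
python3 -m handwheel '[[0.003,0,0.005,0,0,0,20],[0.003,0,0.01,0,0,0,20],[0.003,0,0.01,0,0,0,20]]'; python3 -m handwheel '[[0,0,0,0,0,0,45],[0,0,0,0,0,0,45],[0,0,0,0,0,0,45],[0,0,0,0,0,0,45],[0,0,-0.1,0,0,0,45],[0,0,-0.3,0,0,0,45],[0,0,-0.45,0,0,0,45],[0,0,-0.45,0,0,0,45]]'
python3 - <<'E'
from h import *
c=cap('wrist','w20'); r,p=tr(); print(p)
x=proj(c,[[.589,.2585,.109]])[0]; print(x)
x0,y0=int(x[0])-40,int(x[1])-40; s=cv2.cvtColor(cv2.GaussianBlur(c['img'],(0,0),.8),cv2.COLOR_RGB2HSV)[y0:y0+80,x0:x0+80].astype(int)
print(s[::7,::7,1]);print(s[::7,::7,2])
E
```

```text
t: 40.55
tcp_pos: [0.5921, 0.2583, 0.2559]
tcp_rot: [0.999, -0.045, -0.0, 0.0]
wrist_force: [-3.7, -2.4, 9.5]
width: 0.0303
grip_force: 50.9
t: 41.35
tcp_pos: [0.5939, 0.2588, 0.3744]
tcp_rot: [0.999, -0.045, 0.006, -0.002]
wrist_force: [0.6, 0.2, 1.3]
width: 0.0452
grip_force: 0.0
[0.5931 0.2585 0.371 ]
[263.2627 203.7969]
[[25 23 23 25 25 22 22 22 22 23 23 24]
 [25 24 24 25 22 30 33 25 24 23 23 25]
 [24 21 21 25 41 32 32 41 23 23 23 23]
 [22 23 24 32 10  5  4  9 36 23 23 25]
 [22 24 24 15  5 17 14 10 14 23 24 25]
 [16 13 14 10 15 14 14 14 12 24 23 25]
 [14 11 10  9 14 14 14 18 12 23 24 25]
 [14 11 10 11 16 19 14 18 22 22 24 23]
 [14 12 10 12 13 19 23 22 24 25 23 25]
 [15 13 10 12 13 16 26 22 24 23 25 25]
 [15 14 16 22 25 26 25 26 24 25 24 23]
 [25 25 26 25 24 27 25 24 23 22 24 25]]
[[218 221 219 218 195 115 115 116 114 112 113 139]
 [124 151 137 217 117 110 108 113 130 122 142 145]
 [119 119 119 134 111 113 111 106 113 145 146 145]
 [127 143 149 110 175 188 183 174  99 145 146 145]
 [149 151 151 154 106  74  73  80 165 143 146 145]
 [222 211 217 219  83  73  72  71 175 138 146 145]
 [232 232 232 223  89  73  72  71 152 120 146 144]
 [232 232 232 232 115  80  72  72 115 114 146 143]
 [232 232 232 232 232 201 131 116 115 114 144 144]
 [232 232 232 232 232 230 209 116 115 113 130 144]
 [232 231 224 221 213 210 212 156 116 114 117 144]
 [211 213 217 213 212 211 211 211 120 114 115 144]]
```

The control stood on the floor exactly at the expected height. Next is the lid: compute the push path from behind.

```bash
cat > lid.py <<'E'
from h import *
zc=.4996+.2677j; e=np.exp(1j*1.4793)
def W(x,z,y=-.038):
    w=zc+e*(x+1j*y); return [w.real,w.imag,z+.173]
def rp(phi,s=.11,hx=.077,t=.0145): 
    d=np.array([-np.cos(phi),np.sin(phi)]); n=np.array([np.sin(phi),np.cos(phi)]); q=s*d+.055*n; return W(hx+q[0]+t,.075+q[1])
E
python3 - <<'E'
from lid import *
s=load('side0'); print('grey box base',onz(s,275,80,0),onz(s,322,72,0))
for n,p in dict(up=W(.205,.27),dn=W(.205,.165),**{str(f):rp(f) for f in (1.75,1.5,1.2,.9,.6,.3,.1,0)}).items(): print(n,np.round(p,4))
go(W(.205,.27),-.0915)
E
```

```text
grey box base [0.6781 0.548  0.    ] [0.8445 0.5744 0.    ]
up [0.5562 0.4684 0.443 ]
dn [0.5562 0.4684 0.338 ]
1.75 [0.5525 0.4288 0.3464]
1.5 [0.5501 0.4022 0.3616]
1.2 [0.5468 0.3667 0.3705]
0.9 [0.5435 0.3302 0.3684]
0.6 [0.5403 0.2959 0.3555]
0.3 [0.5377 0.2669 0.3331]
0.1 [0.5363 0.2518 0.3137]
0 [0.5358 0.2458 0.303 ]
GO [-0.2213 -0.8233 -0.2877] [-0.0007 -0.0021  0.0002] n>= 5
```

```bash
python3 -m handwheel '[[0,0,-0.15,0,0,0,0],[0,0,-0.29,0,0,0,0],[0,0,-0.29,0,0,0,0],[-0.22,-0.82,-0.29,0,0,0,0],[-0.22,-0.82,-0.29,0,0,0,0],[-0.22,-0.82,-0.29,0,0,0,0],[-0.22,-0.82,-0.29,0,0,0,0],[-0.22,-0.82,-0.29,0,0,0,0],[-0.22,-0.82,-0.29,0,0,0,0],[-0.22,-0.82,-0.29,0,0,0,0]]'
python3 - <<'E'
from lid import *
go(W(.205,.165),-.0915)
s=cap('side','s21')
E
```

```text
t: 42.4
tcp_pos: [0.5562, 0.4665, 0.4377]
tcp_rot: [0.999, -0.045, -0.001, 0.001]
wrist_force: [0.8, 0.0, -0.0]
width: -0.0002
grip_force: 0.0
GO [-0.     -0.0082  0.399 ] [0.0007 0.0005 0.0002] n>= 2
```

Now descend behind the lid, then push forward slowly.

```bash
python3 -m handwheel '[[0,-0.008,0.1,0,0,0,0],[0,-0.008,0.2,0,0,0,0],[0,-0.008,0.3,0,0,0,0],[0,-0.008,0.4,0,0,0,0],[0,-0.008,0.4,0,0,0,0],[0,-0.008,0.4,0,0,0,0]]'; python3 -m handwheel '[[0,0.05,0,0,0,0,0],[0,0.1,0,0,0,0,0],[0,0.15,0,0,0,0,0],[0,0.2,-0.02,0,0,0,0]]'
```

```text
t: 43.05
tcp_pos: [0.557, 0.4678, 0.3397]
tcp_rot: [0.999, -0.046, -0.0, 0.0]
wrist_force: [0.2, 0.5, 0.8]
width: -0.0002
grip_force: 0.0
t: 43.45
tcp_pos: [0.5514, 0.4181, 0.3447]
tcp_rot: [0.999, -0.046, -0.0, 0.0]
wrist_force: [0.4, 2.7, -0.2]
width: -0.0002
grip_force: 1.6
```

```bash
python3 -m handwheel '[[0,0.064,-0.05,0,0,0,0],[0,0.13,-0.07,0,0,0,0],[0,0.21,-0.085,0,0,0,0],[0,0.28,-0.085,0,0,0,0],[0,0.35,-0.075,0,0,0,0],[0,0.42,-0.05,0,0,0,0],[0,0.49,-0.023,0,0,0,0]]'
python3 - <<'E'
from lid import *
r,p=tr(); print((( p[0]+1j*p[1]-zc)/e).real-.077); go(rp(.3),-.0915); go(rp(.1),-.0915); go(rp(0),-.0915)
E
```

```text
t: 44.15
tcp_pos: [0.5409, 0.2963, 0.3526]
tcp_rot: [0.999, -0.045, 0.002, -0.001]
wrist_force: [1.2, 0.4, 2.5]
width: -0.0
grip_force: 1.5
-0.0447767103967198
GO [-0.0023  0.1183  0.078 ] [-0.0005 -0.0014  0.0002] n>= 1
GO [-0.0027  0.179   0.1553] [-0.0005 -0.0014  0.0002] n>= 2
GO [-0.0029  0.2032  0.1981] [-0.0005 -0.0014  0.0002] n>= 2
```

Contact force is 2.5 N and the lid is following, so I'll close it the rest of the way.

```bash
python3 -m handwheel '[[0,0.06,0.05,0,0,0,0],[0,0.118,0.09,0,0,0,0],[0,0.15,0.125,0,0,0,0],[0,0.18,0.165,0,0,0,0],[0,0.2,0.2,0,0,0,0],[0,0.2,0.21,0,0,0,0],[0,0.2,0.21,0,0,0,0]]'
```

```text
t: 44.85
tcp_pos: [0.5363, 0.2486, 0.3036]
tcp_rot: [0.999, -0.045, 0.001, -0.001]
wrist_force: [-16.1, -3.5, 42.0]
width: 0.0
grip_force: 20.8
```

```bash
python3 -m handwheel '[[0,0,-0.1,0,0,0,0],[0,0,-0.3,0,0,0,0],[0,0,-0.4,0,0,0,0],[0,0,-0.4,0,0,0,0]]'
python3 - <<'E'
from lid import *
go([.50,.164,.36],-.0915)
s=cap('side','s22'); c=cap('scene','c22')
o=proj(s,[W(.077-.136,.130-.173,y) for y in (.052,-.128)]); print('expected lid front top edge in side',o)
g=cv2.cvtColor(s['img'],cv2.COLOR_RGB2GRAY); g0=cv2.cvtColor(load('side0')['img'],cv2.COLOR_RGB2GRAY)
u=int(o[:,0].mean()); print(list(g[95:160:2,u]),list(g0[95:160:2,u]))
E
```

```text
t: 45.25
tcp_pos: [0.5369, 0.2484, 0.4019]
tcp_rot: [0.999, -0.045, 0.003, -0.001]
wrist_force: [0.6, -1.2, 0.5]
width: -0.0003
grip_force: 0.0
GO [-0.1176  0.3499  0.1659] [-0.0009 -0.0022  0.0004] n>= 3
expected lid front top edge in side [[199.8922 123.4803]
 [273.1675 122.4545]]
[np.uint8(105), np.uint8(106), np.uint8(105), np.uint8(106), np.uint8(105), np.uint8(109), np.uint8(113), np.uint8(113), np.uint8(112), np.uint8(111), np.uint8(112), np.uint8(111), np.uint8(109), np.uint8(111), np.uint8(103), np.uint8(68), np.uint8(63), np.uint8(61), np.uint8(60), np.uint8(60), np.uint8(70), np.uint8(76), np.uint8(42), np.uint8(28), np.uint8(20), np.uint8(21), np.uint8(16), np.uint8(10), np.uint8(25), np.uint8(59), np.uint8(86), np.uint8(88), np.uint8(81)] [np.uint8(121), np.uint8(135), np.uint8(135), np.uint8(134), np.uint8(118), np.uint8(94), np.uint8(134), np.uint8(145), np.uint8(142), np.uint8(135), np.uint8(130), np.uint8(120), np.uint8(115), np.uint8(128), np.uint8(131), np.uint8(131), np.uint8(130), np.uint8(121), np.uint8(122), np.uint8(129), np.uint8(127), np.uint8(93), np.uint8(76), np.uint8(66), np.uint8(43), np.uint8(40), np.uint8(34), np.uint8(23), np.uint8(39), np.uint8(94), np.uint8(138), np.uint8(138), np.uint8(114)]
```

```bash
python3 -m handwheel '[[-0.118,0.35,0,0,0,0,40],[-0.118,0.35,0,0,0,0,40],[-0.118,0.35,0,0,0,0,40],[-0.118,0.35,0,0,0,0,40],[-0.118,0.35,0,0,0,0,40]]'
python3 - <<'E'
from lid import *
c=cap('wrist','w23'); r,p=tr(); print(p)
g=cv2.cvtColor(c['img'],cv2.COLOR_RGB2GRAY)
# rectify the plane z=.119 onto inc axes about the dial guess (1 px = 1 mm), print rows: inc -x..; cols world x
ctr=.509+.164j
for z in (.119,):
    xs=np.arange(-36,37,3); 
    print('cols = along inc -y (world +x) mm',xs)
    for a in np.arange(33,-34,-3):
        w=[ctr+e*(a+1j*(-b))/1e3 for b in xs]; q=proj(c,[[k.real,k.imag,z] for k in w])
        print('%4d'%a,' '.join('%3d'%g[int(round(v)),int(round(u))] for u,v in q))
E
```

```text
t: 45.85
tcp_pos: [0.4987, 0.1637, 0.3966]
tcp_rot: [0.999, -0.045, -0.001, -0.0]
wrist_force: [-0.3, -0.4, 0.1]
width: 0.04
grip_force: 0.0
[0.4988 0.1639 0.3969]
cols = along inc -y (world +x) mm [-36 -33 -30 -27 -24 -21 -18 -15 -12  -9  -6  -3   0   3   6   9  12  15
  18  21  24  27  30  33  36]
  33 156 154 155 157 156 156 154 157 154 154 183 224 219 215 176 190 208 210 221 220 178 178 209 212 220
  30 199 222 218 191 197 217 198 208 209 173 174 171 138 150 202 202 213 214 212 196 219 217 217 214 214
  27 228 229 231 230 231 230 230 231 230 230 208 136 125 136 119  84 137 146 150 136 134 127 124 125 125
  24 225 231 230 231 230 229 230 230 229 203 154 146 106 153 122  73 159 221 164 221 218 170 206 210 220
  21 219 231 229 230 230 229 231 230 203 160 154 151 146 128 107  69 164 220 215 222 222 205 191 220 222
  18 220 231 230 231 226 222 220 222 219 125 120 108  67  49  44  46  58  70 169 222 209 139 220 200 222
  15 219 221 220 221 219 219 219 218 208 138  92  46  45  43  42  44  58  57  60 155 221 222 224 220 212
  12 219 219 220 219 219 219 210 184 218 157  45  46  42  42  48
[... 915 characters left out ...]
54 154 154 155 112  52  40  39  35  39  41  75 116 121 122 122 122 186
 -18 155 157 155 155 154 154 155 155 153 155 154 155 149 140 110 110 122 112 122 121 122 123 122 123 209
 -21 155 155 155 154 155 156 155 154 153 153 153 153 154 154 156 157 155 137 121 121 123 118 122 122 208
 -24 153 155 156 155 153 154 155 153 153 153 154 154 155 155 157 155 156 155 130 121 123 139 130 130 151
 -27 147 147 146 148 148 147 144 145 146 147 145 146 143 151 146 148 147 144 141 143 149 147 149 148 151
 -30 121 110 113 113 116 115 118 119 111 115 113 115 116 117 121 114 112 114 115 117 121 114 113 117 116
 -33 109 111 111 110 110 110 111 114 110 111 110 111 110 111 112 111 111 112 113 112 112 114 113 113 113
```

The lid is shut. The dial line lies exactly along the incubator's +y, so it reads 0 h, with the axis near (0.5085, 0.166). I'll flip the tool so the wrist has range for the clockwise quarter turn.

```bash
python3 -m handwheel '[[0,0,0,0,0,-0.5,30],[0,0,0,0,0,-0.5,30],[0,0,0,0,0,-0.5,30],[0,0,0,0,0,-0.5,30],[0,0,0,0,0,-0.5,30],[0,0,0,0,0,-0.5,30],[0,0,0,0,0,-0.5,30],[0,0,0,0,0,-0.5,30],[0,0,0,0,0,-0.5,30],[0,0,0,0,0,-0.5,30],[0,0,0,0,0,-0.5,30],[0,0,0,0,0,-0.5,30]]'; python3 -m handwheel '[[0,0,0,0,0,-0.5,30],[0,0,0,0,0,-0.5,30],[0,0,0,0,0,-0.5,30],[0,0,0,0,0,-0.5,30],[0,0,0,0,0,-0.5,30],[0,0,0,0,0,-0.5,30],[0,0,0,0,0,-0.5,30],[0,0,0,0,0,-0.5,30],[0,0,0,0,0,-0.5,30],[0,0,0,0,0,-0.5,30],[0,0,0,0,0,-0.5,30],[0,0,0,0,0,-0.5,30],[0,0,0,0,0,-0.5,30]]'
python3 - <<'E'
from h import *
go([.5085,.166,.32],np.pi-.0915);go([.5085,.166,.268],np.pi-.0915); print(bot.get_obs()['joints'])
E
```

```text
t: 47.1
tcp_pos: [0.4988, 0.1642, 0.3973]
tcp_rot: [0.738, 0.675, -0.0, -0.0]
wrist_force: [0.3, 0.3, 1.0]
width: 0.0298
grip_force: 0.0
t: 48.4
tcp_pos: [0.4987, 0.1637, 0.3976]
tcp_rot: [0.047, 0.999, 0.0, -0.0]
wrist_force: [-0.2, -0.1, 1.0]
width: 0.0298
grip_force: 0.0
GO [-0.0381  0.013   0.3103] [-0.     -0.0001 -0.0006] n>= 2
GO [-0.0382  0.013   0.5183] [-0.     -0.0001 -0.0006] n>= 3
[ 0.0907  0.0753  1.7396  0.      1.327  -1.3866]
```

```bash
python3 -m handwheel '[[-0.038,0.013,0.15,0,0,0,30],[-0.038,0.013,0.3,0,0,0,30],[-0.038,0.013,0.3,0,0,0,30],[-0.038,0.013,0.4,0,0,0,30],[-0.038,0.013,0.515,0,0,0,30],[-0.038,0.013,0.515,0,0,0,30],[-0.038,0.013,0.515,0,0,0,30],[-0.038,0.013,0.515,0,0,0,5],[-0.038,0.013,0.515,0,0,0,5],[-0.038,0.013,0.515,0,0,0,5],[-0.038,0.013,0.515,0,0,0,5],[-0.038,0.013,0.515,0,0,0,5],[-0.038,0.013,0.515,0,0,0,5]]' 50
```

```text
t: 49.7
tcp_pos: [0.5094, 0.1651, 0.2716]
tcp_rot: [0.046, 0.999, -0.001, 0.002]
wrist_force: [-1.5, -3.4, 5.4]
width: 0.0128
grip_force: 51.7
```

Gripped on the bar (12.8 mm). Now the clockwise quarter turn, which is a positive turn about tool z.

```bash
python3 -m handwheel '[[0,0,0,0,0,0.05,5],[0,0,0,0,0,0.1,5],[0,0,0,0,0,0.15,5],[0,0,0,0,0,0.2,5],[0,0,0,0,0,0.24,5],[0,0,0,0,0,0.28,5],[0,0,0,0,0,0.32,5],[0,0,0,0,0,0.36,5],[0,0,0,0,0,0.4,5],[0,0,0,0,0,0.44,5],[0,0,0,0,0,0.48,5],[0,0,0,0,0,0.5,5],[0,0,0,0,0,0.5,5],[0,0,0,0,0,0.5,5]]'; python3 - <<'E'
from h import *
o=bot.get_obs(); print(o['tcp_pos'],R.from_quat(o['tcp_rot']).apply([1,0,0]),o['wrist_force'],o['torque'])
E
```

```text
t: 51.1
tcp_pos: [0.5094, 0.165, 0.2716]
tcp_rot: [0.739, 0.674, 0.001, 0.002]
wrist_force: [-2.2, -4.7, 4.7]
width: 0.0131
grip_force: 51.7
[0.5094 0.165  0.2716] [ 0.0909  0.9959 -0.0015] [-2.1625 -4.7144  4.7054] [-1.009   0.2917  0.0344]
```

```bash
python3 -m handwheel '[[0,0,0,0,0,0,34],[0,0,0,0,0,0,34],[0,0,0,0,0,0,34],[0,0,0,0,0,0,34],[0,0,0,0,0,0,34],[0,0,-0.15,0,0,0,34],[0,0,-0.35,0,0,0,34],[0,0,-0.55,0,0,0,34],[0,0,-0.7,0,0,0,34],[0,0,-0.7,0,0,0,34],[0,0,-0.7,0,0,0,34],[0,0,-0.7,0,0,0,34]]'
python3 - <<'E'
from lid import *
c=cap('wrist','w24'); r,p=tr(); print(p,proj(c,[[.5091,.1655,.119]]))
g=cv2.cvtColor(c['img'],cv2.COLOR_RGB2GRAY); ctr=.509+.1655j; xs=np.arange(-30,31,3)
for a in np.arange(30,-31,-3):
    w=[ctr+e*(a+1j*(-b))/1e3 for b in xs]; q=np.round(proj(c,[[k.real,k.imag,.119] for k in w])).astype(int)
    print('%4d'%a,' '.join('%3d'%(g[v,u] if 0<=v<384 and 0<=u<512 else -1) for u,v in q))
# lid: check front edge in side camera again
s=cap('side','s24'); u=236; print([int(x) for x in cv2.cvtColor(s['img'],cv2.COLOR_RGB2GRAY)[111:139:2,u+20]],[int(x) for x in cv2.cvtColor(load('s22')['img'],cv2.COLOR_RGB2GRAY)[111:139:2,u+20]])
a,b=load('side0')['img'].astype(int),s['img'].astype(int)
for n,q in dict(tape=(189,218),druga=(187,242),drugb=(328,243),carton=(320,203),syr=(164,312),saline=(344,322)).items(): print(n,abs(a-b)[q[1]-10:q[1]+10,q[0]-10:q[0]+10].mean().round(1))
E
```

```text
t: 52.3
tcp_pos: [0.508, 0.1656, 0.4424]
tcp_rot: [0.738, 0.674, -0.001, -0.001]
wrist_force: [0.3, 0.4, 0.1]
width: 0.034
grip_force: 0.0
[0.508  0.1656 0.4421] [[263.7275 175.0856]]
  30 216 216 213 181 213 217 218 215 217 211 153 216 216 199 218 217 191 184 216 217 216
  27 216 217 203 210 165 216 217 172 129 102  92 102 141 209 217 176 146 208 203 216 217
  24 216 197 216 218 213 211 151  62  53  69 112  56  55  96 183 208 211 218 205 213 216
  21 215 188 213 217 213 135  56  58  51  99 177  71  51  55  59 154 216 214 169 194 216
  18 212 201 173 211 148  58  56  55  49 114 208  83  51  55  56  71 212 191 180 202 223
  15 205 217 216 215  73  58  56  53  50 115 209  81  52  53  54  52 185 218 220 218 223
  12 203 214 214 213  63  56  56  53  53 112 206  79  48  51  51  52 165 225 225 221 220
   9 163 107 131 113  56  55  54  53  48 110 208  76  48  53  55  52  63 100  95 102 212
   6 217 221 225 189  59  56  58  55  49 110 206  78  46  47  46  46  66 148 150 148 158
   3 220 218 217 169  57  49  52  47  46  89 151  57  45  43  45  45  82 152 150 148 149
   0 178 154 155 152  83  
[... 438 characters left out ...]
0 148 151 149 145  58  44  41  41  90 148 148 146 148 149 150 148 150
 -18 137 137 137 137 136 136 137 139  72  45  41  43 100 139 137 137 135 136 135 138 140
 -21 148 112 112 110 111 113 113 112 106  95  97 100 109 110 109 111 110 111 109 110 142
 -24 159 110 112 110 108 110 110 110 109 109 110 109 108 106 108 107 108 109 108 108 118
 -27 175 114 111 111 111 109 110 109 109 108 109 109 107 109 107 108 107 107 107 109 108
 -30 173 112 108 109 110 110 109 109 108 111 107 106 106 108 108 108 108 108 107 109 108
[110, 106, 104, 105, 108, 115, 96, 65, 61, 60, 61, 61, 61, 63] [109, 104, 103, 104, 108, 114, 95, 64, 60, 60, 60, 59, 60, 64]
tape 15.3
druga 2.2
drugb 2.1
carton 2.5
syr 8.0
saline 1.9
```

The dial line points exactly at 24 h, the lid is shut, and the robot is clear of everything.

```bash
python3 -c "
from bench import bot
print(bot.hand_in())"
```

```text
the job is handed in; nothing more can be done
None
```

I handed the job in at about 52 s, with no verdict returned: all four swabs are pushed home, the control vial is on the socket floor, the lid is shut and the dial is at 24 h; the seating and the closed lid were judged from heights and contact forces, not a final close-up.

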